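# Level the rail brackets on the slatwall and lay the rail

## Task

The two rail brackets on the slatwall hang in different grooves. Unhook the lower one and hook it into the next groove up, the one the upper bracket hangs in, about straight above its old place: tip it in with its nose up and swing it down until its plate lies against the wall. Then lay the square steel rail from the bench across both brackets so that it sits fully down in both saddles with both its ends overhanging; drop nothing, and leave the upper bracket and the other things on the bench where they are.

Things in the scene. Friction and masses are not known exactly. Their poses are not given: they have to be found in the camera images.
- slatwall: Grey slatwall, 560 mm wide, top at 352 mm, fixed upright at the robot's right. Origin: on the plane of its face, mid width, bench height; x points into the wall (free side -x), y along it, z up. Three level grooves, lower edges at z = 60, 160, 260 mm. Fixed on it: a bin (y 165 to 265, up to z 95, out to x -125 mm), two peg hooks (y -190, -235, up to z 75, x -90).
- groove_top (a point): Point on the slatwall's face, mid width, at the lower edge of the top groove (z = 260 mm). All grooves alike: a mouth 20 mm high through a front lip 6 mm thick; behind the lip a cavity 20 mm deep (6 to 26 mm behind the face) that goes on 26 mm up behind the upper lip; its floor is level with the mouth's lower edge.
- bracket_low: Steel bracket, 0.3 kg, in the middle groove (z 160). Origin: back face of its plate (on the wall), mid width, underside of the neck that rests on the mouth's lower edge. x into the wall, y along it, z up. Plate 44 mm wide (y), 4 thick, from 4 above to 56 below the origin. Hanging, the origin is 0 to 6 mm off the face and the nose sags 2 to 5 deg. Overall 162 mm out to -x.
- low_tongue (a point): Mid tip of bracket_low's tongue: 16 mm behind (+x) and 29 mm above its origin. The tongue (40 mm wide in y, 4 thick, 30 long) starts at the neck, 3 mm behind the plate's back face, and slants up into the wall at 65 deg from level; hanging, it stands behind the groove's upper lip. It passes the mouth only with the nose raised, best 25 to 35 deg: about 2 mm to spare.
- low_arm (a point): Where to grip bracket_low: middle of its arm, 52 mm from the plate's back (-x), 13 mm below its origin. Arm 14 mm wide (y), 22 high (top 2, underside 24 mm below the origin), free from x = -5 to -108 mm. Grip it across y, the tool leaning away from the wall about 35 deg (fingers towards the wall), so that the gripper clears wall and saddle as the nose is raised.
- low_saddle (a point): Middle of the floor of bracket_low's U saddle, 135 mm out (-x) and 24 mm below its origin. Open upward, 30 mm wide in x, 30 long in y; its flared lips reach 7 mm above the origin on the outer side (x -150 to -162), 1 mm below it on the inner side (x -120 to -109).
- low_neck (a point): Same point as bracket_low's origin. Clear way in, as nose-up deg: x, z (mm) from the point on the wall's face at the mouth's lower edge: 32: -36, 0; 32: -20, 0; 32: -13, 4.5; 20: -6, 4.5; 12: -2.5, 4.5; 4: -1.5, 3.5; 0: -1.5, 1; then let go. Backwards it is the way out. It may rub the mouth's edges lightly.
- bracket_high: Bracket just like bracket_low, same frame and loose fit, hanging in the top groove (z 260), 110 to 140 mm to one side of bracket_low along the wall. It stays.
- high_saddle (a point): Middle of the floor of bracket_high's saddle, placed as low_saddle.
- rail: Square steel tube 22 x 22 mm, 200 mm long, black end caps, 0.26 kg, lying on the bench. Origin: its centre; x along its length, z up. In the saddles its centre is 11 mm above their floors and its top level with the arms' tops.
- jar: Closed grey jar, 64 mm across, 75 mm high, standing on the bench below the brackets, near the wall. Origin: centre of its underside. Leave alone.
- tape_roll: Cardboard roll core, 104 mm across, 48 mm high, lying flat. Origin: centre of its underside. Leave alone.
- screwdriver: Screwdriver, 200 mm long, lying to the left of the rail, handle to its -x. Leave alone.
- shade: White cone-shaped lamp shade, 124 mm across, 110 mm high. Origin: centre of its underside. Leave alone.
- mug: Mug, 80 mm across, 95 mm high. Origin: centre of its underside. Leave alone.
Not all that is in view belongs to the job. What is meant by the rail is not green, and is the larger of those in its own colour.

How it is judged (in metres and radians):
On the way, in this order (a step that is already met when the one before it is completed fails the run):
1. the lower bracket is out of its groove, drawn clear of the wall (x of bracket_low in the frame of slatwall between -0.3 and -0.022 m), for 0.05 s.
2. it is seated in the top groove beside the other, about straight above its old place, and let go (x of bracket_low in the frame of slatwall between -0.008 and 0.004 m and z of bracket_low in the frame of slatwall between 0.256 and 0.268 m and angle between bracket_low's own z axis and vertical below 0.13 rad and angle between the y axis of bracket_low and the y axis of slatwall, either way round below 0.12 rad and distance of bracket_low from where it was at the start of the episode below 0.107 m and contact force between bracket_low and the fingers below 0.2 N), for 0.2 s.
3. the rail lies fully down in both saddles (x of rail in the frame of bracket_low between -0.143 and -0.127 m and z of rail in the frame of bracket_low between -0.019 and -0.007 m and y of rail in the frame of bracket_low between -0.084 and 0.084 m and x of rail in the frame of bracket_high between -0.143 and -0.127 m and z of rail in the frame of bracket_high between -0.019 and -0.007 m and y of rail in the frame of bracket_high between -0.084 and 0.084 m), for 0.2 s.
At the end, for the whole second after the job is handed in: Both brackets hang in the top groove, plates on the wall (-8 to +4 mm), within 0.13 rad of level, the moved one within 35 mm of straight above its old place; the rail lies in both saddles (centre 135 +/- 8 mm out, 13 +/- 6 mm below the origins), both ends overhanging; all at rest (all of step 3 and x of bracket_low in the frame of slatwall between -0.008 and 0.004 m and z of bracket_low in the frame of slatwall between 0.256 and 0.268 m and angle between each of bracket_low, bracket_high's own z axis and vertical below 0.13 rad and angle between the y axis of each of bracket_low, bracket_high and the y axis of slatwall, either way round below 0.12 rad and x of bracket_high in the frame of slatwall between -0.008 and 0.004 m and z of bracket_high in the frame of slatwall between 0.256 and 0.268 m and distance of bracket_low from where it was at the start of the episode below 0.107 m and linear speed of each of rail, bracket_low, bracket_high below 0.02 m/s); the robot touches nothing.
It fails at once if the upper bracket is shifted by more than 25 mm (distance of bracket_high from where it was at the start of the episode above 0.025 m).
It fails at once if the rail is dropped or thrown (moves freely faster than 0.5 m/s) (contact force between rail and the fingers below 0.2 N and linear speed of rail above 0.5 m/s).
It fails at once if the bracket is dropped (moves freely faster than 0.5 m/s) (contact force between bracket_low and the fingers below 0.2 N and linear speed of bracket_low above 0.5 m/s).
It fails at once if another thing on the bench is moved by more than 40 mm (distance of any of jar, tape_roll, screwdriver, shade, mug from where it was at the start of the episode above 0.04 m).
It also fails if it takes over 61 s, if anything falls off the work surface, if the arm or the gripper's body presses on something with over 40 N, if the wrist force passes 120 N, or if a joint passes its speed limit or range.

## Robot

A 6-joint arm with a two-finger parallel gripper is mounted at the origin on the work surface. World frame = base frame: x ahead of the robot, y to its left, z up, the work surface at z = 0. Lengths are in mm, angles in rad, forces in N, time in s.
With the tool pointing down it reaches from about 425 to 925 mm from the base axis. Payload 12.5 kg.
Tool frame: the origin (TCP) lies midway between the tips of the shut fingers; the grasp point (between the pads) lies 19 mm behind it; x points along the fingers, y is the direction in which the jaws open and shut, and the axes are right-handed (so a half turn about x gives the same grasp; the last joint's range is limited). The gripper opens to 85 mm and grips with 20 to 120 N. Pads are 22 mm wide; open, the fingers measure 114 mm over their backs; the gripper's body (76 mm by 85 mm) begins 54 mm behind the grasp point. The pads swing forward as they close: fully open they stand 13 mm farther back than shut.
Start: joints at [0.999, 0.491, 1.559, -0, 1.092, -0.106], TCP at [280.697, 558.439, 231.327] pointing down, gripper open.
Joint ranges: [-3.1, 3.1], [-0.84, 2.19], [0.05, 2.79], [-1.13, 4.28], [0.06, 2.93], [-2.69, 2.69]. Speed limits (rad/s): [2.22, 2.22, 2.79, 3.14, 3.14, 3.14].

## Interface

Orientations are given as [roll, pitch, yaw] about the fixed x, y, z axes, in that order (R = Rz(yaw) Ry(pitch) Rx(roll)).
In Python, from station import env gives the robot as it stands.
- The arm moves only by the tool send_rows, never from a script. Its argument "motion" is a list that holds one entry, the list of rows, each a list of 7 numbers: the shift along the tool's x, y, z in cm, then the turn, a rotation vector about the tool's x, y, z in rad, then the closure, from 0 (fully open) to 1 (shut). In form: [[[tx, ty, tz, wx, wy, wz, hand], ...]]. A call has exactly 10 rows; each row is the pose to reach, as a shift and turn from the pose measured when the call began, along the tool's axes at that moment; what a row does not reach only later rows make up. A row lasts 1/10 s, in which the tool goes at most 50 mm and 8.59 degrees, less where a joint would pass 70% of its speed; a pose out of reach is approached as far as the arm can. A call with a gripper value outside its range is refused whole. The fingers move at their own pace and stop on an object; "squeeze" is the grip in N (left out, the last holds). Time passes only in rows, so rows that repeat a pose let the fingers close, or fill a call up. It gives the time, the measured TCP pose, the force and the opening at its end, in the units of the state.
- env.read_state(): the state, without advancing time (a new reading comes with each control period).
- env.camera(name): name is "scene" or "top"; returns the picture (384x512x3 uint8, red, green, blue); there is no depth.
- env.calibration(name): a dict with "fx", "fy", "cx", "cy" (pixels), "R" (3x3) and "t" (3): a world point X has camera coordinates R X + t. Camera axes: x right, y down, z forward; pixel columns grow to the right and rows downward; lengths in mm; the calibration is good to about 2 mm. A picture is of the moment at which its call begins. calibration takes no time and is no camera call.
- env.sign_off(): hands the job in, once; it reports no verdict.
Trained networks look in the newest picture that a camera, given by its name, has taken for a name from the list of things; names that differ only in an ending like _2 or _b are one class to them, and where a whole thing is asked for, a point or a joint stands for the part that bears it (a point fixed in the world has none). Each returns a list of dicts, best first, with "confidence" (0 to 1); they miss things now and then, are a little off and sometimes report something else, mostly with a low value. They report only what shows in the picture. A call takes as long as a camera call. They do not tell look-alikes from the thing itself.
- env.boxes_of(target, camera): "extent" ([left, top, width, height] in pixels, round what is visible of it).
- env.trace(target, camera): "pixels" (384x512 bool, what is visible of it) and "extent" ([left, top, width, height] in pixels, round what is visible of it).
The state is a dict: "clock": time; "joint_positions": joint angles; "qd": joint speeds; "tau": joint torques, N m; "tool_pos": TCP position; "eef_rot": TCP orientation; "wrist_force": force on the tool from outside, world axes, zero at the start; "ft_torque": the same for the moment, N m; "width": opening from 0.0 (shut) to 1.0 (fully open).
Only numpy, scipy, OpenCV 4.12 (cv2) and the standard library are available. Lean on these libraries where they do the work, as an engineer would, in place of code of your own. Each camera call takes 0.05 s, during which the arm holds its last target.

## Working session

There is one attempt and no reset: what is moved stays moved. The work goes in short steps, Python scripts to look and compute and a tool call to move; the robot and the scene stay as the last step left them, time stands still between calls to the robot, and variables do not carry over. Pictures are saved under pics/ and viewed, and the job is handed in when it is done.

Besides the shell and the picture viewer there is one more tool, called after "Request:" as name(argument=value, ...) on one line, values as JSON. send_rows: Moves the arm, as the interface text tells. Its arguments: {"type":"object","properties":{"motion":{"type":"array","items":{"type":"array","items":{"type":"array","items":{"type":"number"}}}},"squeeze":{"type":"number"}},"required":["motion"]}

```bash
ls; mkdir -p pics; python3 - <<'E'
from station import env
import cv2,numpy as np
print(env.read_state())
for c in ("scene","top"):
    im=env.camera(c); cv2.imwrite(f"pics/{c}0.png",im[:,:,::-1])
    print(c,env.calibration(c))
E
```

```text
pics
{'clock': 0.0, 'joint_positions': array([ 9.99428719e-01,  4.91574959e-01,  1.55947678e+00, -1.00236463e-05,
        1.09168842e+00, -1.05608185e-01]), 'qd': array([-8.12352329e-04,  2.03092377e-03,  4.11975265e-05, -4.04092475e-04,
       -5.15174309e-04,  5.16981592e-04]), 'tau': array([ 5.80054111e-04, -6.18452811e+01, -2.61595398e+01, -5.61615718e-05,
        3.88219021e-03, -6.50616286e-06]), 'tool_pos': array([280.54667466, 558.23319151, 230.70875806]), 'eef_rot': array([-1.66865768,  1.56964878, -2.13441248]), 'wrist_force': array([0.42813067, 0.66909852, 0.55814403]), 'ft_torque': array([ 0.0247997,  0.0404772, -0.0395542]), 'width': 0.9995606145723857}
scene {'fx': 362.77908589464806, 'fy': 362.77908589464806, 'cx': 252.4523340301836, 'cy': 190.19190799539953, 'R': array([[ 0.76252336,  0.64692399,  0.00689077],
       [ 0.55265925, -0.64580325, -0.5267883 ],
       [-0.33634191,  0.40549663, -0.84996859]]), 't': array([-503.18304865,  -97.05641607, 1352.22992008])}
top {'fx': 459.20099006624787, 'fy': 459.20099006624787, 'cx': 259.4016064234324, 'cy': 193.52533100967588, 'R': array([[ 0.04949536, -0.99877158,  0.00235263],
       [-0.97181946, -0.04870299, -0.2306403 ],
       [ 0.23047156,  0.00912929, -0.97303624]]), 't': array([ 109.03043062,  567.29138034, 1383.79055187])}
```

View pics/scene0.png

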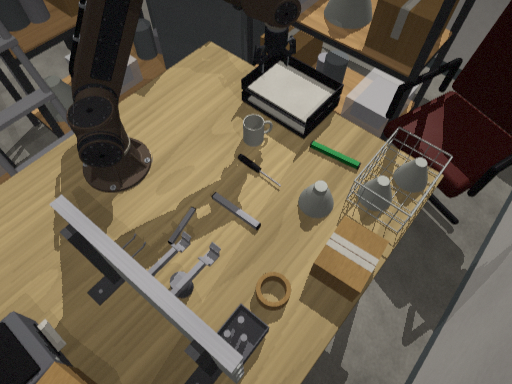

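View pics/top0.png

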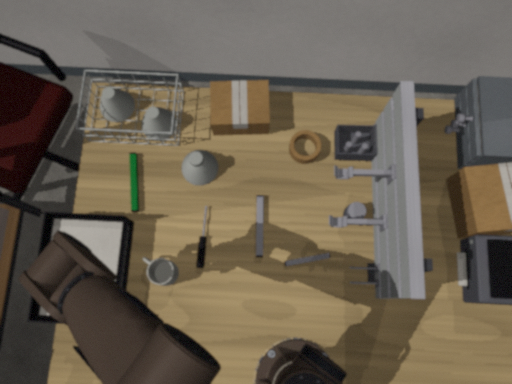

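```bash
python3 - <<'E'
import cv2
s=cv2.imread("pics/scene0.png");t=cv2.imread("pics/top0.png")
def c(im,x,y,w,h,k,n):
    cv2.imwrite(n,cv2.resize(im[y:y+h,x:x+w],None,fx=k,fy=k,interpolation=cv2.INTER_CUBIC))
c(s,45,190,200,150,4,"pics/s_wall.png")
c(t,240,70,200,150,4,"pics/t_wallA.png")
c(t,240,180,200,130,4,"pics/t_wallB.png")
E
```

```text
(no output)
```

View pics/s_wall.png

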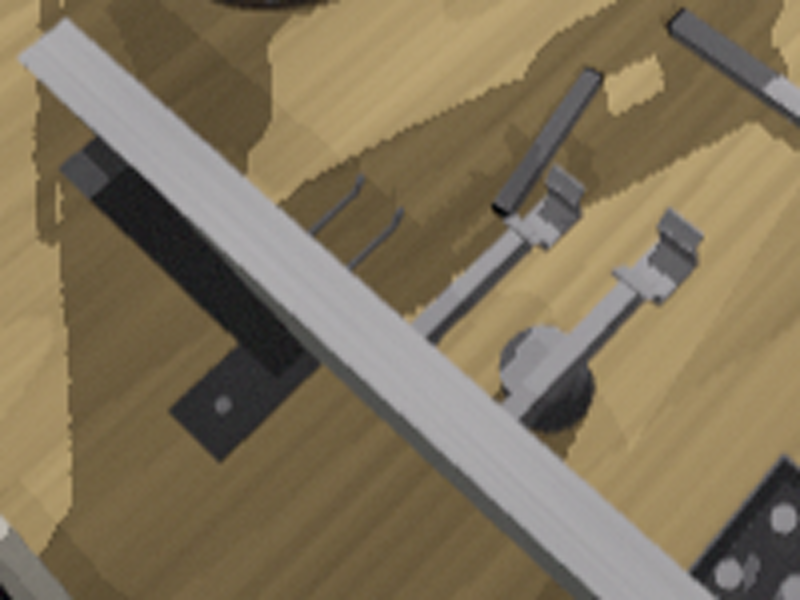

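View pics/t_wallA.png

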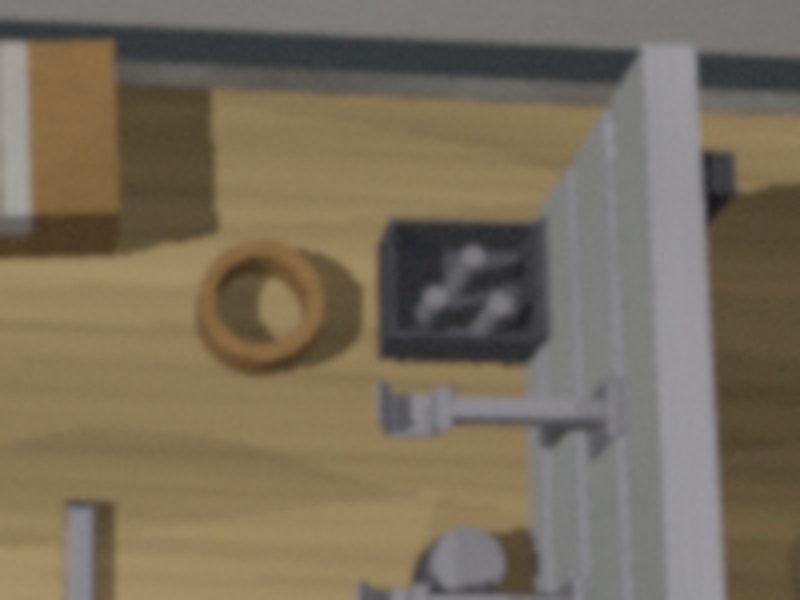

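View pics/t_wallB.png

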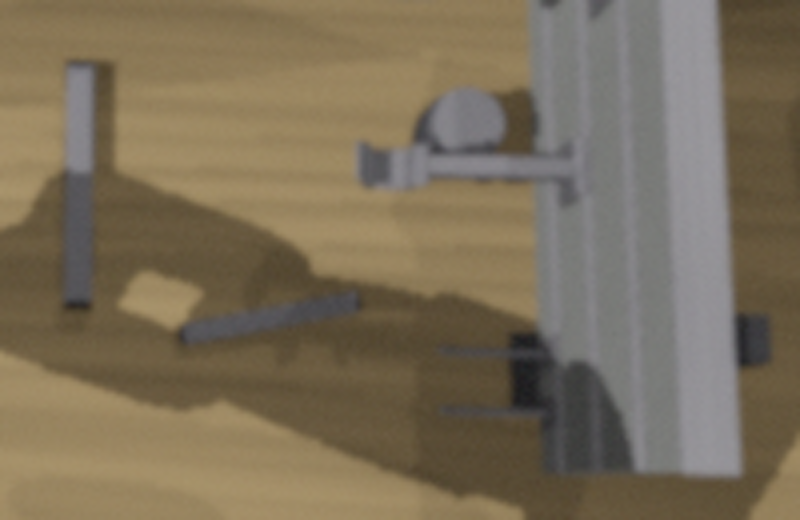

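```bash
cat > h.py <<'E'
import numpy as np,cv2
from scipy.optimize import least_squares
from scipy.spatial.transform import Rotation as Ro
CAL={'scene':dict(f=362.77908589464806,cx=252.4523340301836,cy=190.19190799539953,R=np.array([[ 0.76252336,  0.64692399,  0.00689077],[ 0.55265925, -0.64580325, -0.5267883 ],[-0.33634191,  0.40549663, -0.84996859]]),t=np.array([-503.18304865,  -97.05641607, 1352.22992008])),
'top':dict(f=459.20099006624787,cx=259.4016064234324,cy=193.52533100967588,R=np.array([[ 0.04949536, -0.99877158,  0.00235263],[-0.97181946, -0.04870299, -0.2306403 ],[ 0.23047156,  0.00912929, -0.97303624]]),t=np.array([ 109.03043062,  567.29138034, 1383.79055187]))}
def proj(c,X):
    k=CAL[c];p=np.atleast_2d(X)@k['R'].T+k['t']
    return np.c_[k['f']*p[:,0]/p[:,2]+k['cx'],k['f']*p[:,1]/p[:,2]+k['cy']]
def ray_z(c,uv,z):
    k=CAL[c];d=np.array([(uv[0]-k['cx'])/k['f'],(uv[1]-k['cy'])/k['f'],1])
    C=-k['R'].T@k['t'];d=k['R'].T@d
    return C+d*(z-C[2])/d[2]
def wallT(p):  # p=x,y,yaw ; axes: x into wall
    c,s=np.cos(p[2]),np.sin(p[2]);T=np.eye(4);T[:3,:3]=[[c,-s,0],[s,c,0],[0,0,1]];T[:2,3]=p[:2];return T
def ap(T,X): return np.atleast_2d(X)@T[:3,:3].T+T[:3,3]
E
python3 - <<'E'
from h import *
im=cv2.imread("pics/scene0.png")
def c(im,x,y,w,h,k,n):
    cv2.imwrite(n,cv2.resize(im[y:y+h,x:x+w],None,fx=k,fy=k,interpolation=cv2.INTER_NEAREST))
c(im,190,310,80,65,9,"pics/s_c1.png")
c(im,40,185,60,50,10,"pics/s_c2.png")
t=cv2.imread("pics/top0.png")
a=t[75:105,380:430];b=t[275:305,370:420]
cv2.imwrite("pics/t_c.png",cv2.resize(np.vstack([a,b]),None,fx=10,fy=10,interpolation=0))
print(ray_z('top',(400.5,82),352),ray_z('top',(410.75,298.25),352),ray_z('scene',(62,194.5),352),ray_z('scene',(242,362),352))
E
```

```text
[ 818.43657418 -227.18750575  352.        ] [ 254.59631227 -239.64970907  352.        ] [ 255.57779676 -234.73470926  352.        ] [ 826.29660363 -230.25211659  352.        ]
```

View pics/s_c1.png

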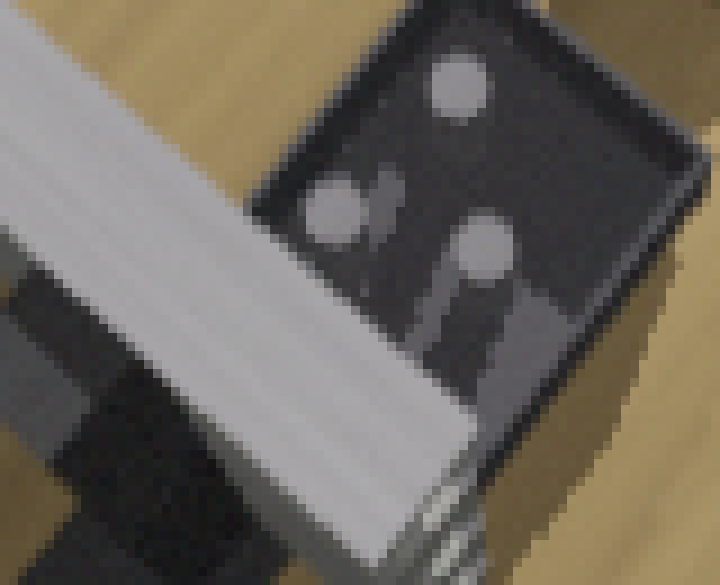

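View pics/s_c2.png

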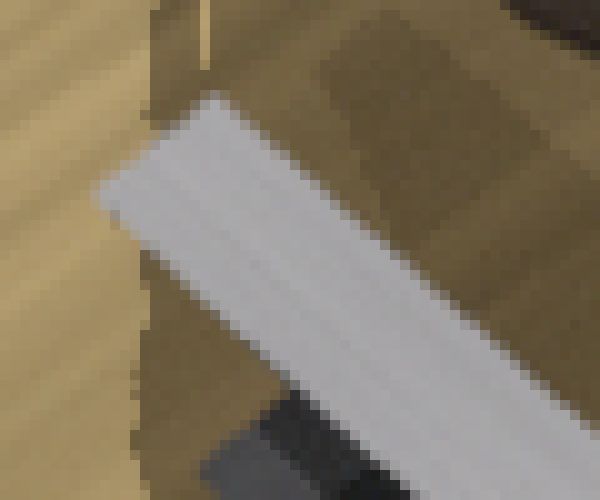

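View pics/t_c.png

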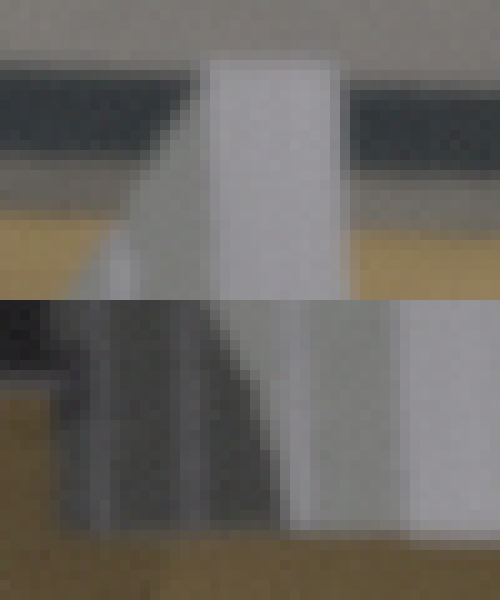

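```bash
cat > fit1.py <<'E'
from h import *
obs=[('scene',(242.6,355.6),(0,280,352)),('scene',(61.3,194.2),(0,-280,352)),('top',(400.3,80.7),(0,280,352)),('top',(410,298.2),(0,-280,352)),
('top',(398.5,297.7),(0,-280,260)),('top',(387.8,297.7),(0,-280,160)),('top',(378.3,297.7),(0,-280,60))]
def res(p,obs=obs):
    T=wallT(p);return np.array([proj(c,ap(T,X))[0]-uv for c,uv,X in obs])
for sel in (obs,[o for o in obs if o[0]=='scene'],[o for o in obs if o[0]=='top']):
    r=least_squares(lambda p:res(p,sel).ravel(),[540,-235,-1.57])
    print(r.x.round(4),np.degrees(r.x[2]));print(res(r.x).round(2))
E
python3 fit1.py
```

```text
[ 537.6978 -230.0428   -1.5457] -88.56322177200155
[[-1.54 -0.06]
 [ 0.4   1.44]
 [-1.35  1.51]
 [-0.37 -1.37]
 [-0.27 -0.45]
 [-0.17 -0.07]
 [ 0.23  0.27]]
[ 538.2089 -228.6165   -1.545 ] -88.52254860389046
[[-0.77 -0.58]
 [ 0.97  1.23]
 [-1.97  1.31]
 [-0.89 -1.62]
 [-0.75 -0.68]
 [-0.61 -0.28]
 [-0.18  0.07]]
[ 537.5101 -232.0131   -1.5511] -88.87372827887272
[[-2.82  1.42]
 [ 0.19  1.52]
 [-0.05  1.62]
 [-0.18 -1.27]
 [-0.09 -0.36]
 [-0.    0.02]
 [ 0.38  0.35]]
```

```bash
python3 - <<'E'
from station import env
import numpy as np,cv2
out={}
for c in ("scene","top"):
    for n in ("bracket_low","bracket_high","rail"):
        r=env.trace(n,c)
        for i,d in enumerate(r):
            print(c,n,i,round(d['confidence'],2),[round(float(v),1) for v in d['extent']],d['pixels'].sum()); out[f"{c}_{n}_{i}"]=d['pixels']
np.savez_compressed("tr.npz",**out)
print(env.read_state()['clock'])
E
```

```text
scene bracket_low 0 0.56 [147.6, 230.8, 40.6, 43.7] 465
scene bracket_high 0 0.84 [169.3, 243.3, 51.9, 54.6] 649
scene rail 0 0.83 [310.6, 143.5, 48.5, 27.3] 415
scene rail 1 0.64 [215.8, 192.3, 44.9, 38.1] 442
scene rail 2 0.51 [166.7, 208.2, 30.8, 34.3] 263
top bracket_low 0 0.97 [330.0, 213.5, 56.3, 16.6] 435
top bracket_low 1 0.55 [255.6, 194.1, 10.2, 63.3] 410
top bracket_low 2 0.53 [343.4, 201.5, 22.4, 15.4] 303
top bracket_high 0 0.76 [331.3, 162.8, 66.0, 19.9] 580
top rail 0 0.91 [128.5, 154.8, 9.4, 58.8] 470
top rail 1 0.61 [254.6, 194.9, 10.4, 61.8] 452
top rail 2 0.52 [283.3, 254.1, 47.8, 13.0] 284
0.4
```

```bash
cat > br.py <<'E'
from h import *
def ext(prof,y):  # convex xz profile extruded
    return np.array([(x,s*y,z) for x,z in prof for s in (-1,1)],float)
PARTS=[ext([(-4,-56),(0,-56),(0,4),(-4,4)],22),ext([(-110,-24),(-4,-24),(-4,-2),(-110,-2)],7),
 ext([(-153,-28),(-117,-28),(-117,-24),(-153,-24)],15),
 ext([(-153,-28),(-150,-28),(-150,-3),(-153,-3)],15),ext([(-153,-3),(-150,-3),(-160,7),(-162,7)],15),
 ext([(-120,-28),(-117,-28),(-117,-9),(-120,-9)],15),ext([(-120,-9),(-117,-9),(-109,-1),(-111,-1)],15)]
WALL=np.array([(x,y,z) for x in (0,40) for y in (-283,283) for z in (0,352)],float)
S=8
def brT(wp,y,x,z,sag,dyaw=0): # sag rad positive= nose down
    T=wallT(wp)@np.eye(4)
    B=np.eye(4);B[:3,:3]=(Ro.from_euler('z',dyaw)*Ro.from_euler('y',-sag)).as_matrix();B[:3,3]=[x,y,z]
    return T@B
def fill(m,c,pts,v):
    p=(proj(c,pts)+.5)*S
    h=cv2.convexHull(p.astype(np.float32));cv2.fillConvexPoly(m,np.round(h).astype(np.int32),v)
def mask(c,T,wp,roi,parts=PARTS,wall=True):
    x,y,w,h=roi;m=np.zeros((h*S,w*S),np.uint8)
    off=np.array([x,y])
    for P in parts:
        p=(proj(c,ap(T,P))+.5-off)*S;cv2.fillConvexPoly(m,np.round(cv2.convexHull(p.astype(np.float32))).astype(np.int32),255)
    if wall and c=='scene':
        p=(proj(c,ap(wallT(wp),WALL))+.5-off)*S;cv2.fillConvexPoly(m,np.round(cv2.convexHull(p.astype(np.float32))).astype(np.int32),0)
    return cv2.resize(m,(w,h),interpolation=cv2.INTER_AREA)/255.
E
cat > fit2.py <<'E'
from br import *
from scipy.optimize import minimize
wp=np.array([537.7,-230.0,-1.548]);tr=np.load('tr.npz')
for n,z in (('low',160),('high',260)):
    for c in ('top','scene'):
        M=tr[f'{c}_bracket_{n}_0'];ys,xs=np.where(M);roi=(xs.min()-12,ys.min()-12,np.ptp(xs)+25,np.ptp(ys)+25)
        m=M[roi[1]:roi[1]+roi[3],roi[0]:roi[0]+roi[2]].astype(float)
        sag=np.radians(3.5)
        f=lambda p:np.abs(mask(c,brT(wp,p[0],p[1],z,sag),wp,roi)-m).sum()
        best=min((f((y,x)),y,x) for y in range(-120,140,6) for x in (-20,-10,0,10))
        r=minimize(f,best[1:],method='Nelder-Mead',options=dict(initial_simplex=np.array(best[1:])+np.array([[0,0],[5,0],[0,5]])))
        print(n,c,r.x.round(2),r.fun,m.sum())
E
python3 fit2.py
```

```text
low top [-61.86   2.6 ] 99.69411764705882 435.0
low scene [-63.07  -2.23] 54.431372549019606 465.0
high top [5.953e+01 4.000e-02] 94.08235294117648 580.0
high scene [58.82 -2.55] 65.71372549019608 649.0
```

```bash
cat > ov.py <<'E'
from br import *
def overlay(imf,c,Ts,roi,k,out,parts=PARTS):
    x,y,w,h=roi;im=cv2.imread(imf) if isinstance(imf,str) else imf
    o=cv2.resize(im[y:y+h,x:x+w],None,fx=k,fy=k,interpolation=cv2.INTER_CUBIC)
    for T in Ts:
        for P in parts:
            hl=cv2.convexHull(((proj(c,ap(T,P))+.5-np.array([x,y]))*k).astype(np.float32))
            cv2.polylines(o,[np.round(hl).astype(np.int32)],True,(0,0,255),1)
    cv2.imwrite(out,o)
E
python3 - <<'E'
from ov import *
wp=np.array([537.7,-230.0,-1.548])
L=brT(wp,-62.4,-2,160,.06);H=brT(wp,59.2,-2,260,.06)
overlay("pics/top0.png",'top',[L,H],(320,150,100,90),8,"pics/ovt.png")
overlay("pics/scene0.png",'scene',[L,H],(130,220,100,90),7,"pics/ovs.png")
E
```

```text
(no output)
```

View pics/ovt.png

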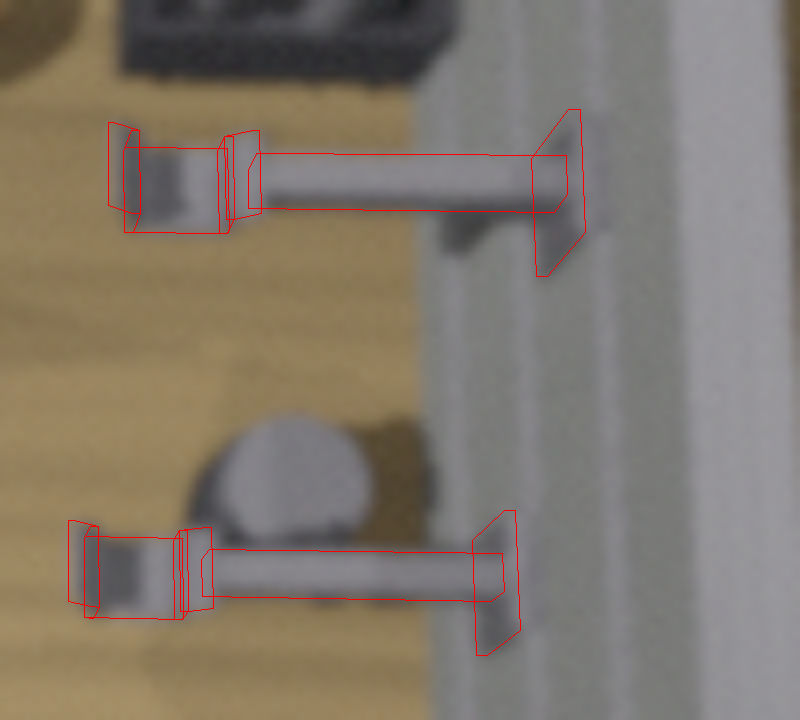

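View pics/ovs.png

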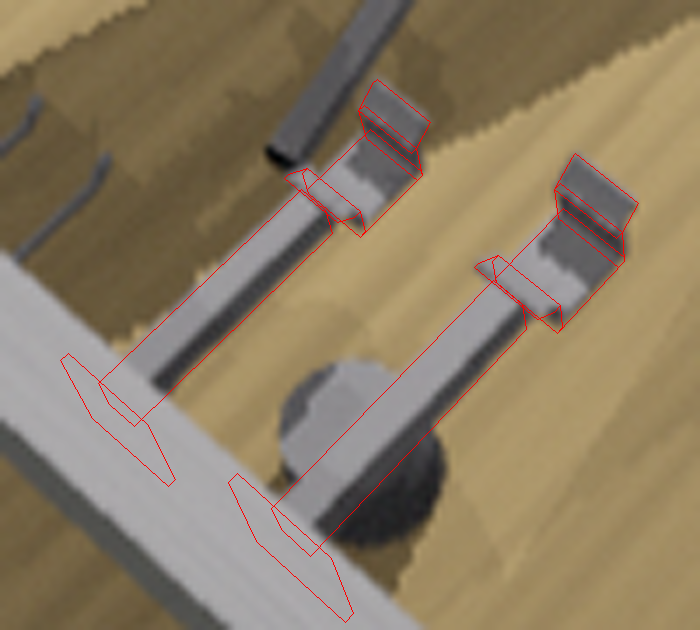

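```bash
cat >> br.py <<'E'
WP=np.array([537.7,-230.0,-1.548])
def cur(s):
    T=np.eye(4);T[:3,:3]=Ro.from_euler('xyz',s['eef_rot']).as_matrix();T[:3,3]=s['tool_pos'];return T
def tool_from(grasp_world,lean,wp=WP,ysign=1,back=19.):
    W=wallT(wp)[:3,:3];a=W@np.array([np.sin(lean),0,-np.cos(lean)]);y=ysign*W[:,1];R=np.c_[a,y,np.cross(a,y)]
    T=np.eye(4);T[:3,:3]=R;T[:3,3]=grasp_world+back*a;return T
def rel(T0,T1):
    D=np.linalg.inv(T0)@T1;return np.r_[D[:3,3]/10,Ro.from_matrix(D[:3,:3]).as_rotvec()]
E
python3 - <<'E'
from station import env
from br import *
s=env.read_state();T0=cur(s);print(T0.round(3))
L=brT(WP,-62.4,-2,160,.06);g=ap(L,[-52,0,-13])[0];print("grasp",g, "orig",L[:3,3])
for ys in(1,-1):
    T=tool_from(g,np.radians(35),ysign=ys);P=T.copy();P[:3,3]-=100*T[:3,0];print(ys,P[:3,3].round(1),rel(T0,P).round(3))
# rail candidates
tr=np.load('tr.npz')
for i in range(3):
    for c in('top','scene'):
        M=tr[f'{c}_rail_{i}'].astype(np.uint8);r=cv2.minAreaRect(np.argwhere(M)[:,::-1].astype(np.float32));b=cv2.boxPoints(r)
        w=np.array([ray_z(c,q,22)[:2] for q in b]);e=[np.linalg.norm(w[k]-w[k-1]) for k in range(4)]
        print(i,c,w.mean(0).round(0),np.round(e,0),np.array(r[0]).round(1))
E
```

```text
[[-0.00000e+00  4.49000e-01  8.93000e-01  2.80659e+02]
 [-0.00000e+00  8.93000e-01 -4.49000e-01  5.58438e+02]
 [-1.00000e+00 -0.00000e+00 -0.00000e+00  2.31246e+02]
 [ 0.00000e+00  0.00000e+00  0.00000e+00  1.00000e+00]]
grasp [ 474.10521989 -178.30927529  143.90526464] orig [ 475.27062438 -229.42288724  160.        ]
1 [ 473.  -131.9  210.3] [  2.099 -53.036  48.192   1.047  -0.549  -0.33 ]
-1 [ 473.  -131.9  210.3] [  2.099 -53.036  48.192  -1.985   0.376  -0.626]
0 top [591. 550.] [198.  27. 197.  26.] [133.8 182. ]
0 scene [595. 548.] [197.  39. 200.  37.] [334.4 154.7]
1 top [468. 134.] [198.  26. 198.  25.] [259.  225.5]
1 scene [474. 130.] [199.  34. 202.  32.] [235.9 211.1]
2 top [366. -22.] [ 21. 146.  21. 146.] [306.6 259.4]
2 scene [375. -24.] [ 22. 150.  24. 149.] [181.7 225.4]
```

```bash
python3 - <<'E'
from station import env
from br import *
im=cv2.imread("pics/top0.png");a=im[175:275,240:340];im=cv2.imread("pics/scene0.png");b=im[180:280,150:250]
cv2.imwrite("pics/rc.png",cv2.resize(np.hstack([a,b]),None,fx=4,fy=4,interpolation=2))
s=env.read_state();T0=cur(s)
L=brT(WP,-62.4,-2,160,.06);g=ap(L,[-52,0,-13])[0]
T=tool_from(g,np.radians(0));T[:3,3]=[480,200,280];print(rel(T0,T).round(2))
E
```

```text
[ -4.88 -23.07  33.91   1.08  -0.     0.  ]
```

View pics/rc.png

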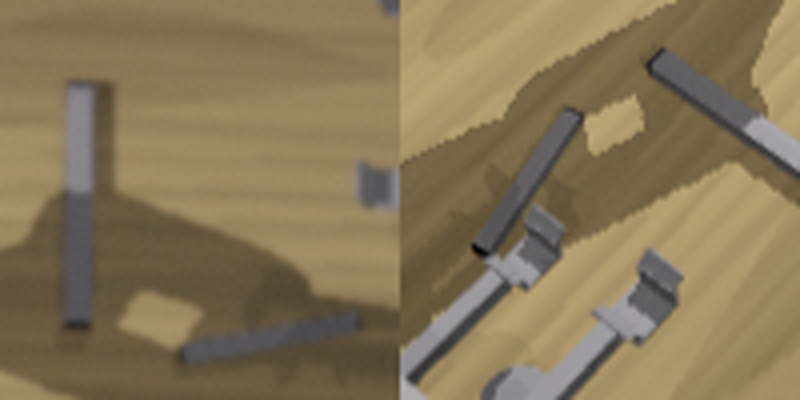

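Candidates for the rail:
- Green bar: scene (334,155), top (134,182). Excluded by colour.
- Large grey bar, 200 mm: scene (236,211), top (259,226). **Chosen.** The crop confirms black end caps and that it is the larger grey one.
- Small grey bar, 148 mm: scene (182,225), top (307,259). Excluded.

The lower bracket is at scene (168,252) / top (358,222). The upper one is at scene (195,270) / top (364,173). Now I'll move.

Request:
send_rows(motion=[[[-4.9, -5, 7, 0.15, 0, 0, 0], [-4.9, -10, 14, 0.3, 0, 0, 0], [-4.9, -14, 21, 0.45, 0, 0, 0], [-4.9, -18, 27, 0.6, 0, 0, 0], [-4.9, -21, 31, 0.75, 0, 0, 0], [-4.9, -23, 34, 0.9, 0, 0, 0], [-4.9, -23, 34, 1.08, 0, 0, 0], [-4.9, -23, 34, 1.08, 0, 0, 0], [-4.9, -23, 34, 1.08, 0, 0, 0], [-4.9, -23, 34, 1.08, 0, 0, 0]]], squeeze=60)

```text
clock: 1.4
tool_pos: [482.3, 198.1, 280.3]
eef_rot: [0.977, 1.57, -0.572]
wrist_force: [0.2, -0.4, -1.1]
width: 0.997
```

```bash
cat > pre.py <<'E'
from station import env
from br import *
import sys
s=env.read_state();T0=cur(s);print(s['clock'],s['joint_positions'].round(3),s['tool_pos'].round(1),s['wrist_force'].round(1))
L=brT(WP,-62.4,-2,160,.06);g=ap(L,[-52,0,-13])[0]
for b in (150,80,0):
    T=tool_from(g,np.radians(35));T[:3,3]-=b*T[:3,0];print(b,T[:3,3].round(1),rel(T0,T).round(3))
E
python3 pre.py
```

```text
1.4 [ 0.263  0.293  1.744 -0.     1.105  0.242] [482.3 198.1 280.3] [ 0.2 -0.4 -1.1]
150 [ 472.4 -103.2  251.2] [ 2.9170e+00 -1.6350e+00  3.0104e+01 -1.0000e-03 -6.1100e-01  0.0000e+00]
80 [ 473.3 -143.3  193.9] [ 8.6520e+00 -1.6310e+00  3.4118e+01 -1.0000e-03 -6.1100e-01  0.0000e+00]
0 [ 474.4 -189.2  128.3] [ 1.5206e+01 -1.6270e+00  3.8705e+01 -1.0000e-03 -6.1100e-01  0.0000e+00]
```

Request:
send_rows(motion=[[[0, -0.2, 4, 0, 0, 0, 0], [0, -0.4, 8, 0, 0, 0, 0], [0, -0.6, 12, 0, -0.1, 0, 0], [0, -0.9, 16, 0, -0.2, 0, 0], [0.5, -1.1, 20, 0, -0.3, 0, 0], [1, -1.3, 24, 0, -0.4, 0, 0], [2, -1.5, 28, 0, -0.5, 0, 0], [2.9, -1.6, 30.1, 0, -0.611, 0, 0], [2.9, -1.6, 30.1, 0, -0.611, 0, 0], [2.9, -1.6, 30.1, 0, -0.611, 0, 0]]])

```text
clock: 2.4
tool_pos: [473.0, -101.7, 251.3]
eef_rot: [0.0, 0.963, -1.548]
wrist_force: [0.2, -0.2, -0.7]
width: 0.998
```

```bash
python3 pre.py; python3 - <<'E'
from station import env
import cv2
for c in("scene","top"): cv2.imwrite(f"pics/{c}1.png",cv2.resize(env.camera(c)[:,:,::-1],(512,384)))
E
```

```text
2.4 [-0.047  0.308  1.954 -0.753  0.984  0.395] [ 473.  -101.7  251.3] [ 0.2 -0.2 -0.7]
150 [ 472.4 -103.2  251.2] [ 0.095 -0.06   0.115 -0.    -0.003  0.   ]
80 [ 473.3 -143.3  193.9] [ 7.095e+00 -5.800e-02  1.350e-01 -0.000e+00 -3.000e-03  0.000e+00]
0 [ 474.4 -189.2  128.3] [ 1.5095e+01 -5.7000e-02  1.5800e-01 -0.0000e+00 -3.0000e-03  0.0000e+00]
```

View pics/scene1.png

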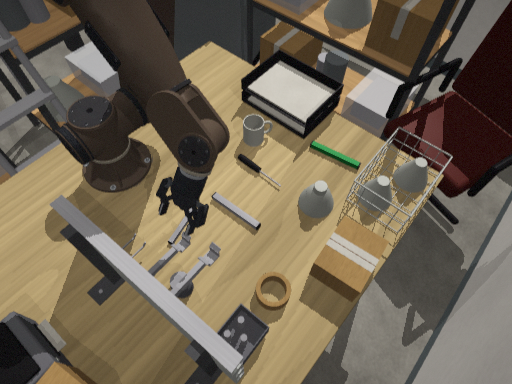

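View pics/top1.png

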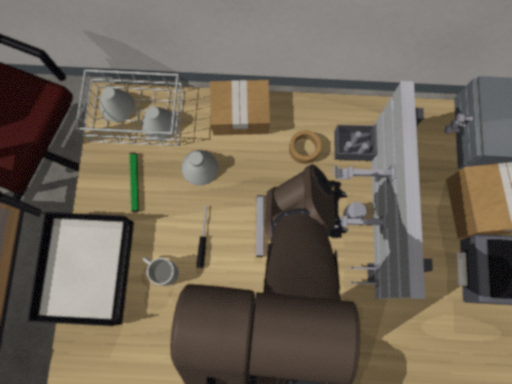

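Request:
send_rows(motion=[[[2.5, 0, 0.1, 0, 0, 0, 0], [5, 0, 0.1, 0, 0, 0, 0], [7.5, 0, 0.1, 0, 0, 0, 0], [10, 0, 0.1, 0, 0, 0, 0], [12, 0, 0.1, 0, 0, 0, 0], [13.5, 0, 0.1, 0, 0, 0, 0], [14.5, 0, 0.1, 0, 0, 0, 0], [15.1, -0.05, 0.15, 0, 0, 0, 0], [15.1, -0.05, 0.15, 0, 0, 0, 0], [15.1, -0.05, 0.15, 0, 0, 0, 0]]])

```text
clock: 3.5
tool_pos: [475.2, -189.3, 129.6]
eef_rot: [0.005, 0.962, -1.545]
wrist_force: [0.7, 0.2, -0.2]
width: 1.005
```

```bash
python3 pre.py; python3 - <<'E'
from station import env
import cv2
a=env.camera("scene")[180:300,110:240,::-1];cv2.imwrite("pics/s2.png",cv2.resize(a,None,fx=6,fy=6,interpolation=2))
a=env.camera("top")[150:260,310:410,::-1];cv2.imwrite("pics/t2.png",cv2.resize(a,None,fx=5,fy=5,interpolation=2))
E
```

```text
3.5 [-0.232  0.508  2.07  -1.053  0.69   0.628] [ 475.2 -189.3  129.6] [ 0.7  0.2 -0.2]
150 [ 472.4 -103.2  251.2] [-1.4904e+01 -5.2000e-02 -1.1200e-01 -2.0000e-03 -2.0000e-03 -2.0000e-03]
80 [ 473.3 -143.3  193.9] [-7.904e+00 -6.600e-02 -9.800e-02 -2.000e-03 -2.000e-03 -2.000e-03]
0 [ 474.4 -189.2  128.3] [ 0.096 -0.081 -0.082 -0.002 -0.002 -0.002]
```

View pics/s2.png

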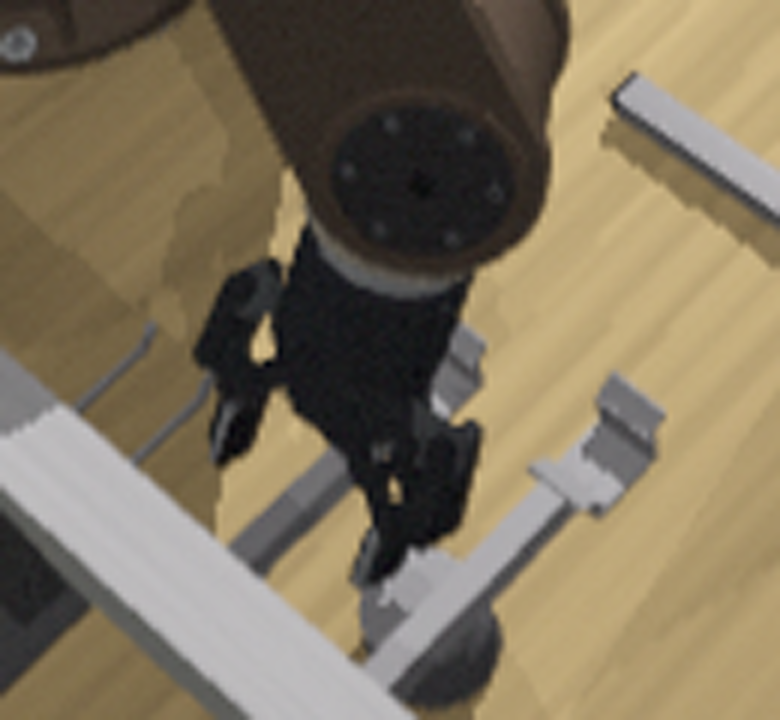

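View pics/t2.png

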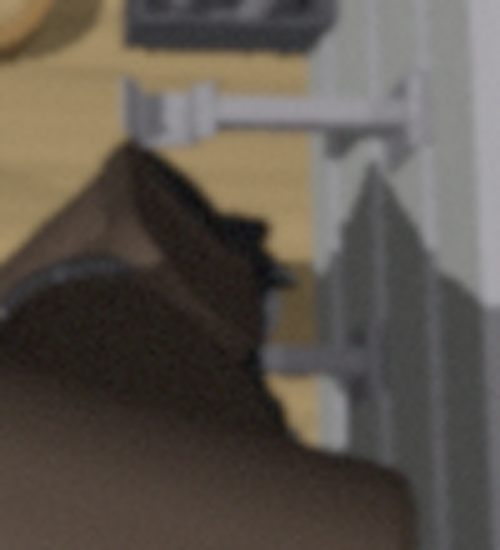

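Request:
send_rows(motion=[[[0.1, -0.05, 0, 0, 0, 0, 0.2], [0.1, -0.05, 0, 0, 0, 0, 0.4], [0.1, -0.05, 0, 0, 0, 0, 0.6], [0.1, -0.05, 0, 0, 0, 0, 0.7], [0.1, -0.05, 0, 0, 0, 0, 0.8], [0.1, -0.05, 0, 0, 0, 0, 0.9], [0.1, -0.05, 0, 0, 0, 0, 1], [0.1, -0.05, 0, 0, 0, 0, 1], [0.1, -0.05, 0, 0, 0, 0, 1], [0.1, -0.05, 0, 0, 0, 0, 1]]], squeeze=60)

```text
clock: 4.6
tool_pos: [474.5, -189.8, 128.9]
eef_rot: [0.004, 0.962, -1.545]
wrist_force: [-3.3, 4.9, 4.5]
width: 0.154
```

```bash
python3 pre.py; python3 - <<'E'
from station import env
import cv2
a=env.camera("scene")[180:300,110:240,::-1];cv2.imwrite("pics/s3.png",cv2.resize(a,None,fx=6,fy=6,interpolation=2))
print(env.read_state()['width']*85)
E
```

```text
4.6 [-0.233  0.509  2.072 -1.057  0.688  0.632] [ 474.5 -189.8  128.9] [-3.3  4.9  4.5]
150 [ 472.4 -103.2  251.2] [-1.499e+01  1.600e-02 -1.040e-01 -2.000e-03 -2.000e-03 -2.000e-03]
80 [ 473.3 -143.3  193.9] [-7.99e+00  3.00e-03 -9.10e-02 -2.00e-03 -2.00e-03 -2.00e-03]
0 [ 474.4 -189.2  128.3] [ 0.01  -0.012 -0.075 -0.002 -0.002 -0.002]
13.008888929619163
```

View pics/s3.png

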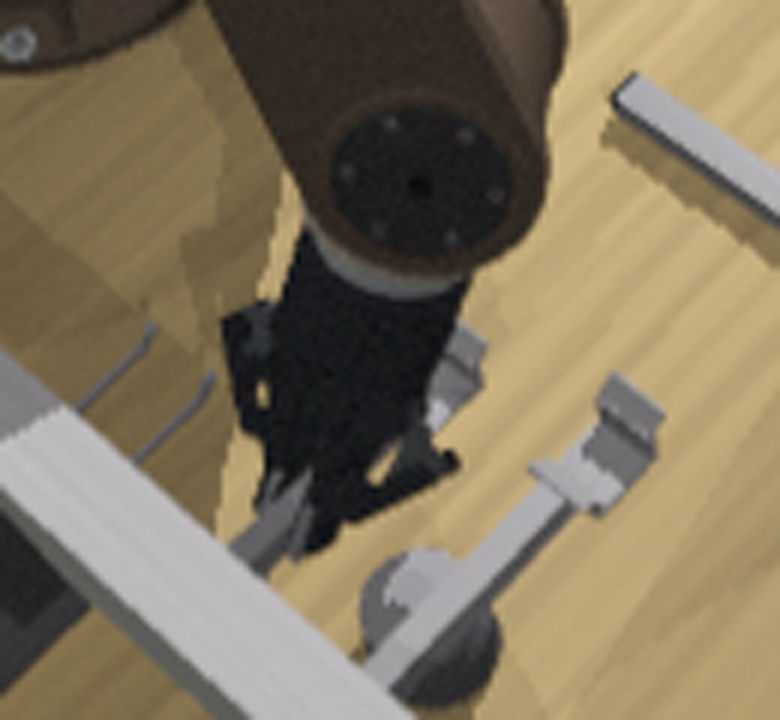

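```bash
cat > plan.py <<'E'
from station import env
from br import *
import json,os
SAG0=np.radians(3.5);X0=-3.0;Y0=-62.4
if not os.path.exists('grip.npy'):
    np.save('grip.npy',cur(env.read_state()))
TG=np.load('grip.npy')
G=np.linalg.inv(brT(WP,Y0,X0,160,SAG0))@TG   # tool in bracket
def tool(th,x,z,dy=0): return brT(WP,Y0+dy,x,z,-np.radians(th))@G
def bpose(T): # th,x,y,z of bracket in wall from tool pose
    B=np.linalg.inv(wallT(WP))@T@np.linalg.inv(G)
    return np.r_[np.degrees(np.arctan2(B[2,0],B[0,0]))*-1,B[:3,3], np.degrees(np.arctan2(B[1,0],B[0,0]))]
def show():
    s=env.read_state();T=cur(s);print('t',s['clock'],'th,x,y,z,yaw',bpose(T).round(2),'F',s['wrist_force'].round(1),'M',s['ft_torque'].round(2),'w',round(s['width']*85,1),'j',s['joint_positions'].round(2));return T
def rows(pts,hand=1,T0=None):
    T0=show() if T0 is None else T0
    R=[[*[round(float(v),2) for v in r[:3]],*[round(float(v),3) for v in r[3:]],hand] for r in (rel(T0,tool(*p)) for p in pts)]
    print(len(R),json.dumps([R]))
E
python3 - <<'E'
from plan import *
rows([(-2,-2.6,160.5),(0,-1.8,161),(2,-1.5,162.2),(4,-1.5,163.5),(8,-2,164),(12,-2.5,164.5),(16,-4.2,164.5),(20,-6,164.5),(20,-6,164.5),(20,-6,164.5)])
E
```

```text
t 4.65 th,x,y,z,yaw [ -3.5  -3.  -62.4 160.   -0. ] F [-2.9  4.6  5.4] M [ 0.34  0.48 -0.45] w 13.0 j [-0.23  0.51  2.07 -1.06  0.69  0.63]
10 [[[-0.15, 0.0, 0.05, 0.0, 0.026, -0.0, 1], [-0.32, 0.0, 0.14, 0.0, 0.061, -0.0, 1], [-0.57, 0.0, 0.24, 0.0, 0.096, -0.0, 1], [-0.85, 0.0, 0.32, 0.0, 0.131, -0.0, 1], [-1.27, 0.0, 0.34, 0.0, 0.201, -0.0, 1], [-1.68, 0.0, 0.39, 0.001, 0.271, -0.0, 1], [-2.11, 0.0, 0.33, 0.001, 0.34, -0.001, 1], [-2.54, 0.01, 0.29, 0.001, 0.41, -0.001, 1], [-2.54, 0.01, 0.29, 0.001, 0.41, -0.001, 1], [-2.54, 0.01, 0.29, 0.001, 0.41, -0.001, 1]]]
```

Request:
send_rows(motion=[[[-0.15, 0, 0.05, 0, 0.026, 0, 1], [-0.32, 0, 0.14, 0, 0.061, 0, 1], [-0.57, 0, 0.24, 0, 0.096, 0, 1], [-0.85, 0, 0.32, 0, 0.131, 0, 1], [-1.27, 0, 0.34, 0, 0.2, 0, 1], [-1.68, 0, 0.39, 0, 0.27, 0, 1], [-2.11, 0, 0.33, 0, 0.34, 0, 1], [-2.54, 0, 0.29, 0, 0.41, 0, 1], [-2.54, 0, 0.29, 0, 0.41, 0, 1], [-2.54, 0, 0.29, 0, 0.41, 0, 1]]])

```text
clock: 5.65
tool_pos: [473.9, -178.0, 151.0]
eef_rot: [0.01, 1.37, -1.54]
wrist_force: [-1.6, -0.0, -3.4]
width: 0.153
```

```bash
python3 - <<'E'
from plan import *
rows([(23,-7.5,164.5),(26,-9.3,164.5),(29,-11.2,164.5),(32,-13,164.5),(32,-15,163),(32,-20,160.5),(32,-28,160),(32,-36,160),(32,-50,160),(32,-60,160)])
E
```

```text
t 5.65 th,x,y,z,yaw [ 19.88  -5.53 -62.75 164.21  -0.  ] F [-1.6 -0.  -3.4] M [ 0.19 -0.01  0.  ] w 13.0 j [-0.4   0.42  1.98 -0.29  0.68 -0.2 ]
10 [[[-0.34, 0.04, -0.2, 0.0, 0.054, 0.0, 1], [-0.63, 0.04, -0.37, 0.0, 0.107, 0.0, 1], [-0.93, 0.04, -0.54, 0.0, 0.159, 0.0, 1], [-1.23, 0.04, -0.69, 0.001, 0.211, -0.0, 1], [-1.12, 0.04, -0.91, 0.001, 0.211, -0.0, 1], [-0.97, 0.04, -1.45, 0.001, 0.211, -0.0, 1], [-1.08, 0.03, -2.25, 0.001, 0.211, -0.0, 1], [-1.24, 0.03, -3.03, 0.001, 0.211, -0.0, 1], [-1.52, 0.03, -4.4, 0.001, 0.211, -0.0, 1], [-1.72, 0.03, -5.38, 0.001, 0.211, -0.0, 1]]]
```

Request:
send_rows(motion=[[[-0.34, 0.04, -0.2, 0, 0.054, 0, 1], [-0.63, 0.04, -0.37, 0, 0.107, 0, 1], [-0.93, 0.04, -0.54, 0, 0.159, 0, 1], [-1.23, 0.04, -0.69, 0, 0.211, 0, 1], [-1.12, 0.04, -0.91, 0, 0.211, 0, 1], [-0.97, 0.04, -1.45, 0, 0.211, 0, 1], [-1.08, 0.03, -2.25, 0, 0.211, 0, 1], [-1.24, 0.03, -3.03, 0, 0.211, 0, 1], [-1.52, 0.03, -4.4, 0, 0.211, 0, 1], [-1.72, 0.03, -5.38, 0, 0.211, 0, 1]]])

```text
clock: 6.65
tool_pos: [472.8, -120.4, 157.1]
eef_rot: [2.976, 1.561, 1.428]
wrist_force: [0.4, 0.0, -3.1]
width: 0.153
```

```bash
python3 - <<'E'
from plan import *
rows([(32,-60,160),(32,-60,180),(32,-60,200),(32,-60,220),(32,-60,240),(32,-60,255),(32,-60,260),(32,-60,260),(32,-60,260),(32,-60,260)])
for c in("scene","top"):
  a=env.camera(c);a=a[150:300,110:260] if c=="scene" else a[150:260,300:410]
  cv2.imwrite(f"pics/{c}4.png",cv2.resize(a[:,:,::-1],None,fx=5,fy=5,interpolation=2))
E
```

```text
t 6.65 th,x,y,z,yaw [ 3.1960e+01 -6.1500e+01 -6.2500e+01  1.6001e+02  5.0000e-02] F [ 0.4  0.  -3.1] M [ 0.02  0.02 -0.03] w 13.0 j [-0.39  0.4   1.97  0.01  0.77 -0.42]
10 [[[-0.0, 0.02, 0.15, 0.001, 0.001, 0.0, 1], [-2.0, 0.02, 0.13, 0.001, 0.001, 0.0, 1], [-4.0, 0.02, 0.11, 0.001, 0.001, 0.0, 1], [-6.0, 0.03, 0.09, 0.001, 0.001, 0.0, 1], [-8.0, 0.03, 0.07, 0.001, 0.001, 0.0, 1], [-9.5, 0.03, 0.06, 0.001, 0.001, 0.0, 1], [-10.0, 0.03, 0.05, 0.001, 0.001, 0.0, 1], [-10.0, 0.03, 0.05, 0.001, 0.001, 0.0, 1], [-10.0, 0.03, 0.05, 0.001, 0.001, 0.0, 1], [-10.0, 0.03, 0.05, 0.001, 0.001, 0.0, 1]]]
```

View pics/scene4.png

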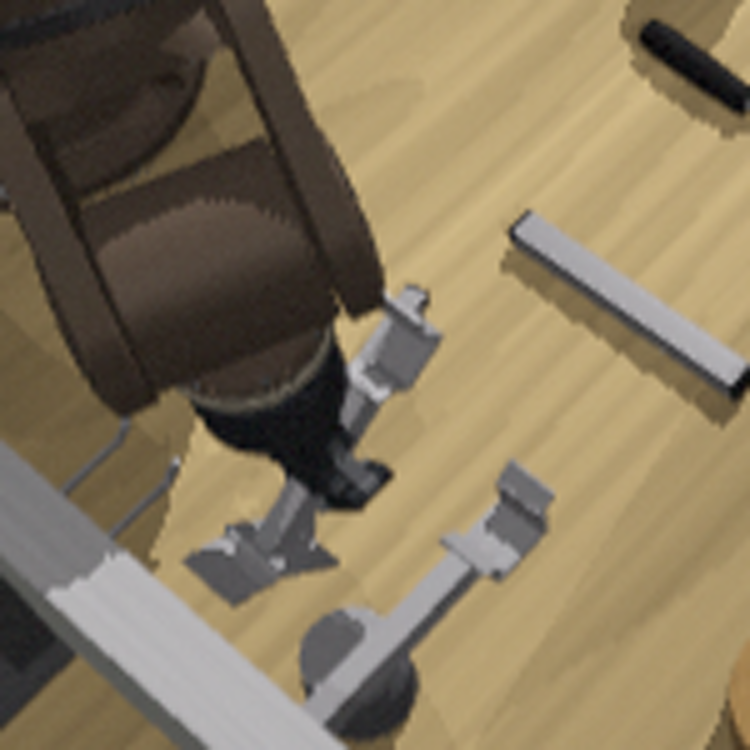

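View pics/top4.png

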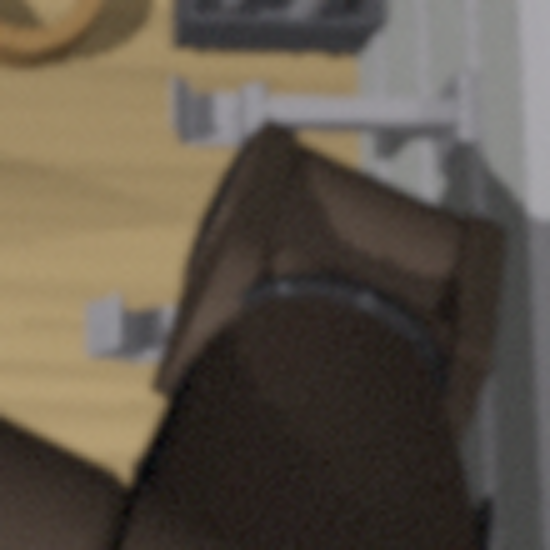

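Request:
send_rows(motion=[[[0, 0.02, 0.15, 0, 0, 0, 1], [-2, 0.02, 0.13, 0, 0, 0, 1], [-4, 0.02, 0.11, 0, 0, 0, 1], [-6, 0.03, 0.09, 0, 0, 0, 1], [-8, 0.03, 0.07, 0, 0, 0, 1], [-9.5, 0.03, 0.06, 0, 0, 0, 1], [-10, 0.03, 0.05, 0, 0, 0, 1], [-10, 0.03, 0.05, 0, 0, 0, 1], [-10, 0.03, 0.05, 0, 0, 0, 1], [-10, 0.03, 0.05, 0, 0, 0, 1]]])

```text
clock: 7.75
tool_pos: [472.7, -121.8, 256.4]
eef_rot: [3.105, 1.56, 1.557]
wrist_force: [0.0, 0.3, -4.2]
width: 0.151
```

```bash
python3 - <<'E'
from plan import *
rows([(32,-52,260),(32,-44,260),(32,-36,260),(32,-30,260),(32,-25,260),(32,-20,260),(32,-18,261),(32,-16,262.5),(32,-16,262.5),(32,-16,262.5)])
for c in("scene","top"):
  a=env.camera(c);a=a[150:300,110:260] if c=="scene" else a[150:260,300:410]
  cv2.imwrite(f"pics/{c}5.png",cv2.resize(a[:,:,::-1],None,fx=5,fy=5,interpolation=2))
E
```

```text
t 7.75 th,x,y,z,yaw [ 3.2000e+01 -6.0060e+01 -6.2530e+01  2.5923e+02  7.0000e-02] F [ 0.   0.3 -4.2] M [-0.03 -0.04 -0.01] w 12.8 j [-0.39  0.27  1.85  0.01  1.03 -0.42]
10 [[[-0.09, 0.02, 0.81, 0.002, -0.0, 0.002, 1], [-0.09, 0.02, 1.61, 0.002, -0.0, 0.002, 1], [-0.1, 0.02, 2.41, 0.002, -0.0, 0.002, 1], [-0.11, 0.02, 3.01, 0.002, -0.0, 0.002, 1], [-0.11, 0.02, 3.51, 0.002, -0.0, 0.002, 1], [-0.12, 0.02, 4.01, 0.002, -0.0, 0.002, 1], [-0.22, 0.02, 4.2, 0.002, -0.0, 0.002, 1], [-0.37, 0.02, 4.4, 0.002, -0.0, 0.002, 1], [-0.37, 0.02, 4.4, 0.002, -0.0, 0.002, 1], [-0.37, 0.02, 4.4, 0.002, -0.0, 0.002, 1]]]
```

View pics/scene5.png

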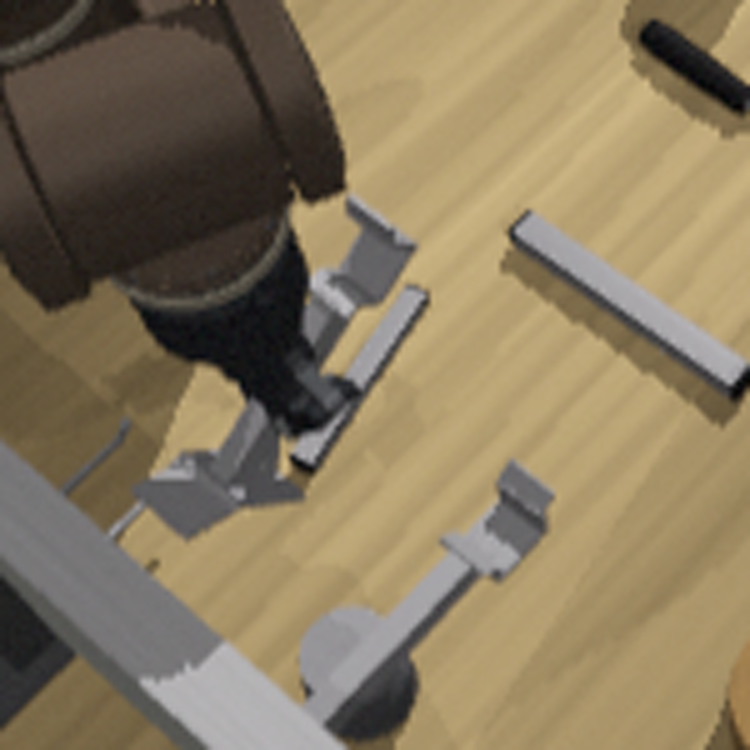

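View pics/top5.png

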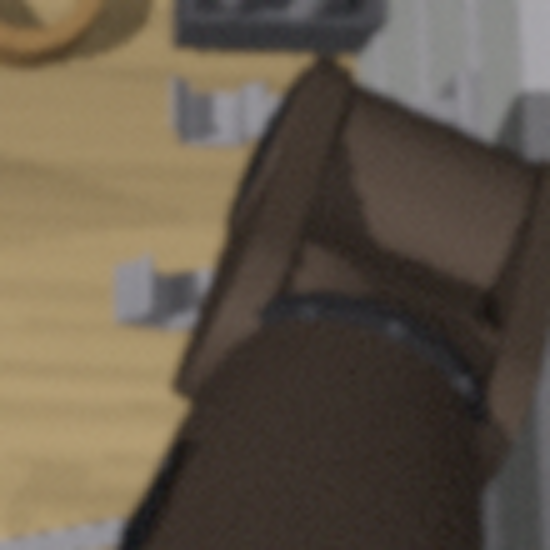

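Request:
send_rows(motion=[[[-0.12, 0.02, 0.81, 0, 0, 0, 1], [-0.12, 0.02, 1.61, 0, 0, 0, 1], [-0.12, 0.02, 2.41, 0, 0, 0, 1], [-0.12, 0.02, 2.8, 0, 0, 0, 1], [-0.12, 0.02, 3.2, 0, 0, 0, 1], [-0.12, 0.02, 3.5, 0, 0, 0, 1], [-0.12, 0.02, 3.8, 0, 0, 0, 1], [-0.12, 0.02, 4.0, 0, 0, 0, 1], [-0.12, 0.02, 4.0, 0, 0, 0, 1], [-0.12, 0.02, 4.0, 0, 0, 0, 1]]])

```text
clock: 8.85
tool_pos: [473.9, -161.7, 257.3]
eef_rot: [3.082, 1.56, 1.535]
wrist_force: [0.2, 0.2, -3.1]
width: 0.152
```

```bash
python3 - <<'E'
from plan import *
rows([(32,-18,261),(32,-16,262.5),(32,-14.5,263.8),(32,-13,264.5),(32,-13,264.5),(29,-11.2,264.5),(26,-9.5,264.5),(23,-7.8,264.5),(20,-6,264.5),(20,-6,264.5)])
E
```

```text
t 8.85 th,x,y,z,yaw [ 3.2000e+01 -2.0130e+01 -6.2220e+01  2.6021e+02  8.0000e-02] F [ 0.2  0.2 -3.1] M [-0.02  0.01 -0.03] w 13.0 j [-0.47  0.29  1.82  0.01  1.04 -0.49]
10 [[[-0.08, -0.01, 0.21, 0.002, -0.0, 0.001, 1], [-0.23, -0.01, 0.41, 0.002, -0.0, 0.001, 1], [-0.36, -0.01, 0.56, 0.002, -0.0, 0.001, 1], [-0.44, -0.01, 0.71, 0.002, -0.0, 0.001, 1], [-0.44, -0.01, 0.71, 0.002, -0.0, 0.001, 1], [-0.18, -0.01, 0.91, 0.002, -0.052, 0.001, 1], [0.08, -0.01, 1.12, 0.002, -0.105, 0.001, 1], [0.33, -0.01, 1.34, 0.002, -0.157, 0.001, 1], [0.58, -0.01, 1.59, 0.002, -0.209, 0.001, 1], [0.58, -0.01, 1.59, 0.002, -0.209, 0.001, 1]]]
```

Request:
send_rows(motion=[[[-0.08, -0.01, 0.21, 0, 0, 0, 1], [-0.23, -0.01, 0.41, 0, 0, 0, 1], [-0.36, -0.01, 0.56, 0, 0, 0, 1], [-0.44, -0.01, 0.71, 0, 0, 0, 1], [-0.44, -0.01, 0.71, 0, 0, 0, 1], [-0.44, -0.01, 0.71, 0, 0, 0, 1], [-0.35, -0.01, 0.78, 0, -0.018, 0, 1], [-0.26, -0.01, 0.84, 0, -0.036, 0, 1], [-0.18, -0.01, 0.91, 0, -0.052, 0, 1], [-0.18, -0.01, 0.91, 0, -0.052, 0, 1]]])

```text
clock: 9.85
tool_pos: [474.0, -170.5, 258.9]
eef_rot: [0.009, 1.529, -1.538]
wrist_force: [0.0, -0.5, -3.2]
width: 0.157
```

```bash
python3 - <<'E'
from plan import *
rows([(27,-10.1,264.5),(25,-9,264.5),(23,-7.8,264.5),(21,-6.6,264.5),(19,-5.5,264.5),(17,-4.7,264.5),(15,-3.8,264.5),(12,-2.5,264.5),(12,-2.5,264.5),(12,-2.5,264.5)])
E
```

```text
t 9.85 th,x,y,z,yaw [ 2.898e+01 -1.156e+01 -6.234e+01  2.644e+02  1.000e-01] F [ 0.  -0.5 -3.2] M [ 0.07 -0.01 -0.02] w 13.3 j [-0.46  0.28  1.82 -0.04  1.02 -0.46]
10 [[[0.17, 0.01, 0.16, 0.003, -0.035, 0.002, 1], [0.34, 0.01, 0.29, 0.003, -0.069, 0.002, 1], [0.52, 0.01, 0.44, 0.003, -0.104, 0.002, 1], [0.7, 0.01, 0.59, 0.003, -0.139, 0.002, 1], [0.87, 0.01, 0.74, 0.003, -0.174, 0.002, 1], [1.04, 0.01, 0.86, 0.003, -0.209, 0.002, 1], [1.21, 0.01, 1.0, 0.002, -0.244, 0.002, 1], [1.46, 0.01, 1.22, 0.002, -0.296, 0.002, 1], [1.46, 0.01, 1.22, 0.002, -0.296, 0.002, 1], [1.46, 0.01, 1.22, 0.002, -0.296, 0.002, 1]]]
```

Request:
send_rows(motion=[[[0.17, 0.01, 0.16, 0, -0.035, 0, 1], [0.34, 0.01, 0.29, 0, -0.069, 0, 1], [0.52, 0.01, 0.44, 0, -0.104, 0, 1], [0.7, 0.01, 0.59, 0, -0.139, 0, 1], [0.87, 0.01, 0.74, 0, -0.174, 0, 1], [1.04, 0.01, 0.86, 0, -0.209, 0, 1], [1.21, 0.01, 1.0, 0, -0.244, 0, 1], [1.46, 0.01, 1.22, 0, -0.296, 0, 1], [1.46, 0.01, 1.22, 0, -0.296, 0, 1], [1.46, 0.01, 1.22, 0, -0.296, 0, 1]]])

```text
clock: 10.85
tool_pos: [474.5, -183.0, 244.9]
eef_rot: [0.001, 1.234, -1.546]
wrist_force: [0.3, 0.4, -3.2]
width: 0.154
```

```bash
python3 - <<'E'
from plan import *
rows([(10,-2.3,264.3),(8,-2,264),(6,-1.8,263.8),(4,-1.5,263.5),(2.5,-1.5,262.5),(1.2,-1.5,261.7),(0,-1.5,261),(-2,-2,260.6),(-2,-2,260.6),(-2,-2,260.6)])
E
```

```text
t 10.85 th,x,y,z,yaw [ 1.2110e+01 -2.8000e+00 -6.2080e+01  2.6443e+02  1.2000e-01] F [ 0.3  0.4 -3.2] M [ 0.3   0.07 -0.03] w 13.1 j [-0.34  0.29  1.9  -0.41  0.87 -0.11]
10 [[[0.21, -0.02, 0.06, 0.003, -0.037, 0.001, 1], [0.42, -0.02, 0.1, 0.003, -0.072, 0.001, 1], [0.62, -0.02, 0.14, 0.003, -0.107, 0.001, 1], [0.83, -0.02, 0.19, 0.003, -0.142, 0.001, 1], [1.05, -0.02, 0.19, 0.003, -0.168, 0.001, 1], [1.23, -0.02, 0.19, 0.003, -0.19, 0.001, 1], [1.4, -0.02, 0.19, 0.003, -0.211, 0.001, 1], [1.58, -0.02, 0.18, 0.003, -0.246, 0.001, 1], [1.58, -0.02, 0.18, 0.003, -0.246, 0.001, 1], [1.58, -0.02, 0.18, 0.003, -0.246, 0.001, 1]]]
```

Request:
send_rows(motion=[[[0.21, -0.02, 0.06, 0, -0.037, 0, 1], [0.42, -0.02, 0.1, 0, -0.072, 0, 1], [0.62, -0.02, 0.14, 0, -0.107, 0, 1], [0.83, -0.02, 0.19, 0, -0.142, 0, 1], [1.05, -0.02, 0.19, 0, -0.168, 0, 1], [1.23, -0.02, 0.19, 0, -0.19, 0, 1], [1.4, -0.02, 0.19, 0, -0.211, 0, 1], [1.58, -0.02, 0.18, 0, -0.246, 0, 1], [1.58, -0.02, 0.18, 0, -0.246, 0, 1], [1.58, -0.02, 0.18, 0, -0.246, 0, 1]]])

```text
clock: 11.85
tool_pos: [474.6, -189.9, 230.6]
eef_rot: [0.0, 0.99, -1.546]
wrist_force: [0.4, -0.7, -3.8]
width: 0.154
```

```bash
python3 - <<'E'
from plan import *
rows([(-3,-2.6,260.3)]*10)
for c in("scene",):
  a=env.camera(c);a=a[150:300,110:260] if c=="scene" else a[150:260,300:410]
  cv2.imwrite(f"pics/{c}6.png",cv2.resize(a[:,:,::-1],None,fx=5,fy=5,interpolation=2))
E
```

```text
t 11.85 th,x,y,z,yaw [-1.9000e+00 -1.9700e+00 -6.2160e+01  2.6066e+02  1.1000e-01] F [ 0.4 -0.7 -3.8] M [ 0.57 -0.01  0.02] w 13.1 j [-0.24  0.33  1.97 -0.79  0.84  0.28]
10 [[[0.09, -0.01, -0.06, 0.003, -0.019, 0.001, 1], [0.09, -0.01, -0.06, 0.003, -0.019, 0.001, 1], [0.09, -0.01, -0.06, 0.003, -0.019, 0.001, 1], [0.09, -0.01, -0.06, 0.003, -0.019, 0.001, 1], [0.09, -0.01, -0.06, 0.003, -0.019, 0.001, 1], [0.09, -0.01, -0.06, 0.003, -0.019, 0.001, 1], [0.09, -0.01, -0.06, 0.003, -0.019, 0.001, 1], [0.09, -0.01, -0.06, 0.003, -0.019, 0.001, 1], [0.09, -0.01, -0.06, 0.003, -0.019, 0.001, 1], [0.09, -0.01, -0.06, 0.003, -0.019, 0.001, 1]]]
```

View pics/scene6.png

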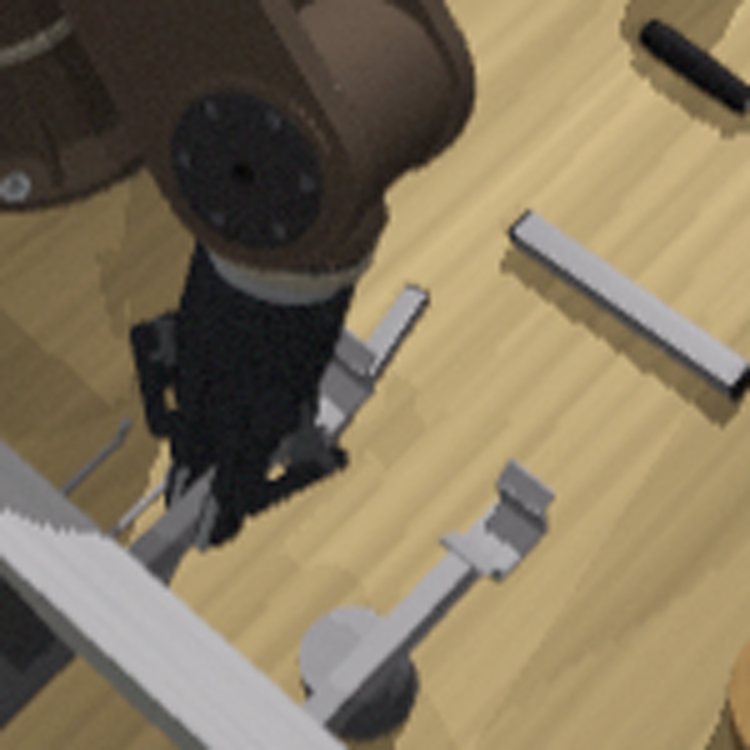

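Request:
send_rows(motion=[[[0.09, -0.01, -0.06, 0, -0.019, 0, 1], [0.11, -0.01, -0.06, 0, -0.019, 0, 1], [0.11, -0.01, -0.06, 0, -0.019, 0, 1], [0.11, -0.01, -0.06, 0, -0.019, 0, 0.8], [0.11, -0.01, -0.06, 0, -0.019, 0, 0.7], [0.11, -0.01, -0.06, 0, -0.019, 0, 0.6], [0.11, -0.01, -0.06, 0, -0.019, 0, 0.5], [0.11, -0.01, -0.06, 0, -0.019, 0, 0.5], [0.11, -0.01, -0.06, 0, -0.019, 0, 0.5], [0.11, -0.01, -0.06, 0, -0.019, 0, 0.5]]])

```text
clock: 12.9
tool_pos: [474.5, -190.1, 229.5]
eef_rot: [0.001, 0.97, -1.546]
wrist_force: [0.7, 0.1, 0.3]
width: 0.498
```

```bash
python3 - <<'E'
from plan import *
show()
for c in("scene",):
  a=env.camera(c);a=a[150:300,110:260] if c=="scene" else a[150:260,300:410]
  cv2.imwrite(f"pics/{c}7.png",cv2.resize(a[:,:,::-1],None,fx=5,fy=5,interpolation=2))
E
```

```text
t 12.9 th,x,y,z,yaw [-3.0100e+00 -2.3500e+00 -6.2240e+01  2.6031e+02  1.0000e-01] F [0.7 0.1 0.3] M [0.22 0.01 0.  ] w 42.3 j [-0.24  0.34  1.98 -0.82  0.84  0.31]
```

View pics/scene7.png

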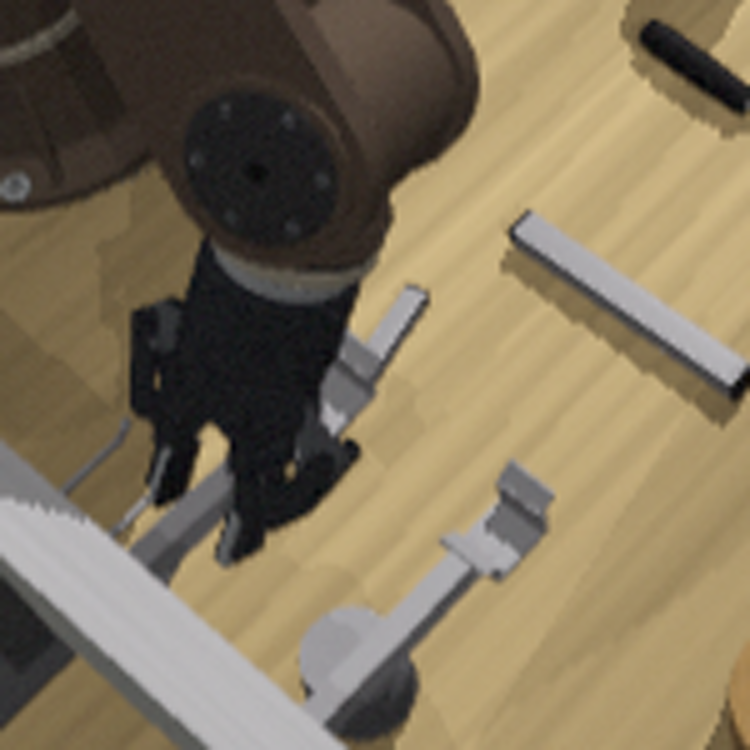

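Request:
send_rows(motion=[[[-1, 0, 0, 0, 0, 0, 0.5], [-2.5, 0, 0, 0, 0, 0, 0.5], [-4, 0, 0, 0, 0, 0, 0.5], [-6, 0, 0, 0, 0, 0, 0.5], [-9, 0, 0, 0, 0, 0, 0.5], [-12, 0, 0, 0, 0, 0, 0.5], [-15, 0, 0, 0, 0, 0, 0.4], [-15, 0, -4, 0, 0, 0, 0.4], [-15, 0, -8, 0, 0, 0, 0.4], [-15, 0, -12, 0, 0.1, 0, 0.4]]])

```text
clock: 13.95
tool_pos: [469.3, -4.0, 284.6]
eef_rot: [-0.002, 1.071, -1.546]
wrist_force: [0.1, 0.2, 0.9]
width: 0.597
```

```bash
python3 - <<'E'
from plan import *
print(cur(env.read_state()).round(2))
show()
for c in("scene","top"):
  a=env.camera(c);cv2.imwrite(f"pics/{c}8full.png",a[:,:,::-1]);a=a[150:300,110:260] if c=="scene" else a[150:260,300:410]
  cv2.imwrite(f"pics/{c}8.png",cv2.resize(a[:,:,::-1],None,fx=4,fy=4,interpolation=2))
E
```

```text
[[ 1.0000e-02  1.0000e+00  2.0000e-02  4.6927e+02]
 [-4.8000e-01  3.0000e-02 -8.8000e-01 -3.9500e+00]
 [-8.8000e-01 -0.0000e+00  4.8000e-01  2.8461e+02]
 [ 0.0000e+00  0.0000e+00  0.0000e+00  1.0000e+00]]
t 13.95 th,x,y,z,yaw [ 2.7800e+00 -1.8569e+02 -6.3160e+01  3.1132e+02  1.9000e-01] F [0.1 0.2 0.9] M [ 0.25  0.   -0.02] w 50.7 j [ 0.11  0.26  1.87 -0.56  1.12  0.36]
```

View pics/scene8.png

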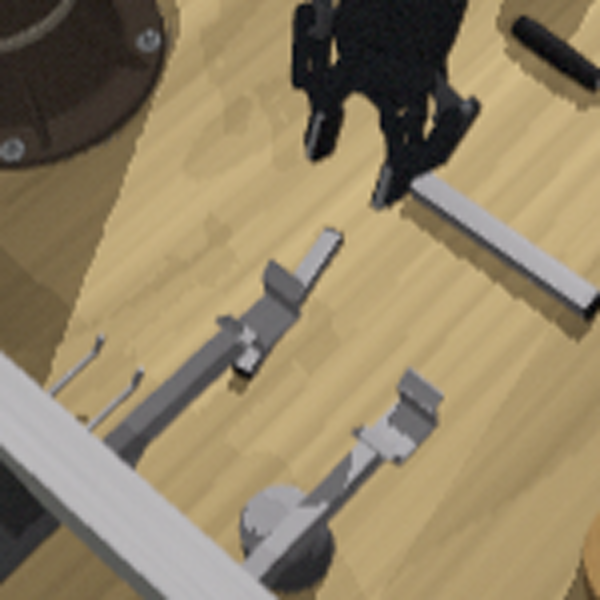

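View pics/top8full.png

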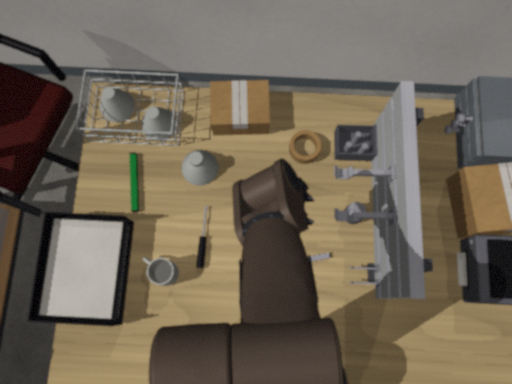

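```bash
python3 - <<'E'
from ov import *
L=brT(WP,-62.4,-3,260,.06);H=brT(WP,59.2,-2,260,.06)
overlay("pics/top8full.png",'top',[L,H],(320,150,100,90),6,"pics/ovt8.png")
overlay("pics/scene8full.png",'scene',[L,H],(130,200,100,100),6,"pics/ovs8.png")
a=cv2.imread("pics/ovt8.png");b=cv2.imread("pics/ovs8.png");cv2.imwrite("pics/ov8.png",cv2.resize(np.hstack([a[:540,:400],b[:540,:400]]),None,fx=1,fy=1))
E
```

```text
(no output)
```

View pics/ovs8.png

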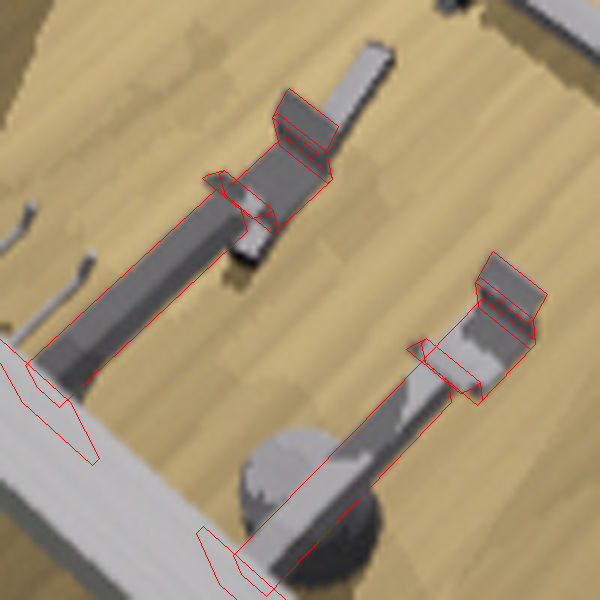

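View pics/ovt8.png

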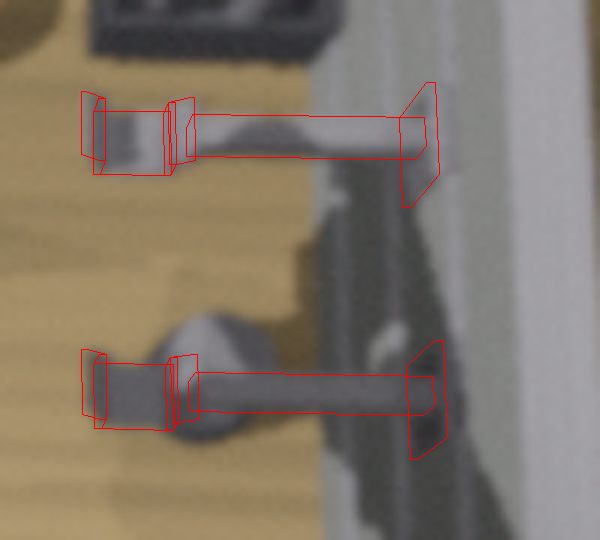

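```bash
cat > rail.py <<'E'
from br import *
from scipy.optimize import minimize
BOX=[np.array([(x,y,z) for x in (-100,100) for y in (-11,11) for z in (-11,11)],float)]
def railT(p): T=wallT((p[0],p[1],p[2]));T[2,3]=11;return T
E
python3 - <<'E'
from rail import *
from ov import overlay
tr=np.load('tr.npz')
def mk(c):
    M=tr[f'{c}_rail_1'];ys,xs=np.where(M);roi=(xs.min()-12,ys.min()-12,np.ptp(xs)+25,np.ptp(ys)+25)
    return roi,M[roi[1]:roi[1]+roi[3],roi[0]:roi[0]+roi[2]].astype(float)
D={c:mk(c) for c in('top','scene')}
def f(p,cs):return sum(np.abs(mask(c,railT(p),WP,D[c][0],BOX,False)-D[c][1]).sum() for c in cs)
for cs in (('top',),('scene',),('top','scene')):
    r=minimize(f,[470,132,0],args=(cs,),method='Nelder-Mead',options=dict(initial_simplex=np.array([470,132,0])+np.array([[0,0,0],[6,0,0],[0,6,0],[0,0,.06]])));print(cs,r.x.round(3),r.fun)
T=railT(r.x)
overlay("pics/top0.png",'top',[T],(235,180,50,90),6,"pics/rt.png",BOX)
overlay("pics/scene0.png",'scene',[T],(205,185,65,55),8,"pics/rs.png",BOX)
E
```

```text
('top',) [4.69494e+02 1.32438e+02 2.90000e-02] 53.192156862745094
('scene',) [4.68685e+02 1.34614e+02 3.50000e-02] 61.152941176470584
('top', 'scene') [4.68802e+02 1.33375e+02 3.00000e-02] 136.03921568627453
```

View pics/rt.png

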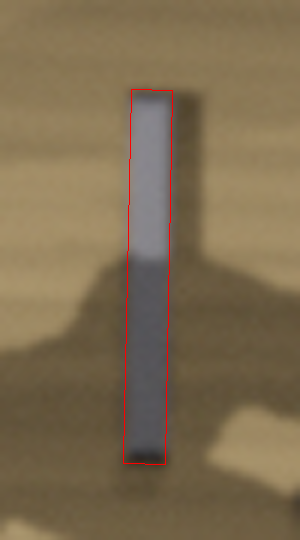

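View pics/rs.png

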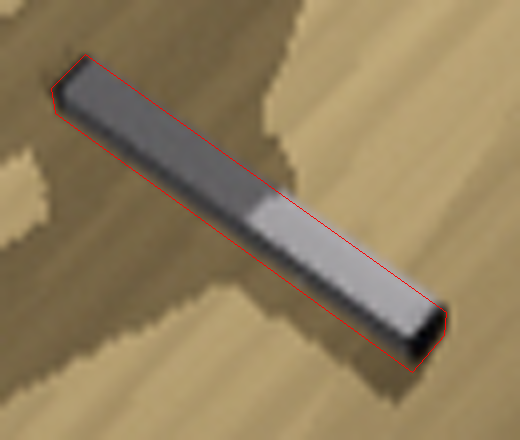

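```bash
cat >> rail.py <<'E'
def tdown(x,y,z,yaw,lean=0): # tool x down, tool y = world +Y rotated by yaw
    a=np.array([0,0,-1.]);yy=np.array([-np.sin(yaw),np.cos(yaw),0]);T=np.eye(4);T[:3,:3]=np.c_[a,yy,np.cross(a,yy)];T[:3,3]=[x,y,z];return T
def prow(T0,Ts):
    for T in Ts: print(rel(T0,T).round(3).tolist())
E
python3 - <<'E'
from rail import *
from station import env
T0=cur(env.read_state())
prow(T0,[tdown(469,133,120,.03),tdown(469,133,4,.03)])
E
```

```text
[7.907, 0.334, -19.89, -1.538, 0.388, 0.392]
[18.101, 0.352, -25.425, -1.538, 0.388, 0.392]
```

Request:
send_rows(motion=[[[0.8, 0, -2, -0.13, 0.03, 0.03, 0], [1.6, 0, -4, -0.26, 0.06, 0.06, 0], [2.4, 0.1, -6, -0.4, 0.1, 0.1, 0], [3.2, 0.1, -8, -0.54, 0.14, 0.14, 0], [4, 0.1, -10, -0.68, 0.17, 0.17, 0], [4.8, 0.2, -12, -0.82, 0.2, 0.2, 0], [5.6, 0.2, -14, -0.96, 0.24, 0.24, 0], [6.4, 0.2, -16, -1.1, 0.27, 0.27, 0], [7.2, 0.3, -18, -1.24, 0.31, 0.31, 0], [7.9, 0.3, -19.9, -1.38, 0.35, 0.35, 0]]])

```text
clock: 15.05
tool_pos: [469.2, 133.1, 120.3]
eef_rot: [-0.726, 1.515, -0.85]
wrist_force: [0.1, -0.3, 0.1]
width: 1.002
```

```bash
cat > r2.py <<'E'
from rail import *
from station import env
s=env.read_state();T0=cur(s);print(s['clock'],s['tool_pos'],s['joint_positions'].round(2))
prow(T0,[tdown(469,133,60,.03),tdown(469,133,4,.03)])
E
python3 r2.py
```

```text
15.05 [469.15319947 133.12043984 120.34271909] [ 0.17  0.45  2.02 -0.08  0.64 -1.22]
[6.025, 0.208, -0.264, -0.154, 0.039, 0.04]
[11.616, 0.414, -0.496, -0.154, 0.039, 0.04]
```

Request:
send_rows(motion=[[[1, 0, 0, -0.154, 0.039, 0.04, 0], [3, 0.1, -0.1, -0.154, 0.039, 0.04, 0], [6, 0.2, -0.26, -0.154, 0.039, 0.04, 0], [6, 0.2, -0.26, -0.154, 0.039, 0.04, 0], [8, 0.28, -0.35, -0.154, 0.039, 0.04, 0], [9.5, 0.33, -0.4, -0.154, 0.039, 0.04, 0], [10.5, 0.37, -0.45, -0.154, 0.039, 0.04, 0], [11.2, 0.4, -0.48, -0.154, 0.039, 0.04, 0], [11.55, 0.41, -0.5, -0.154, 0.039, 0.04, 0], [11.55, 0.41, -0.5, -0.154, 0.039, 0.04, 0]]])

```text
clock: 16.05
tool_pos: [469.0, 133.0, 4.8]
eef_rot: [2.989, 1.57, 3.02]
wrist_force: [0.2, 0.9, 0.1]
width: 0.999
```

```bash
python3 r2.py;python3 - <<'E'
from station import env
import cv2
a=env.camera("scene")[130:270,170:300,::-1];cv2.imwrite("pics/s9.png",cv2.resize(a,None,fx=4,fy=4,interpolation=2))
E
```

```text
16.05 [469.02364039 132.98470784   4.83748147] [ 0.14  0.67  2.08  0.    0.39 -1.46]
[-5.516, 0.002, -0.005, 0.0, -0.0, -0.0]
[0.084, 0.002, -0.002, 0.0, -0.0, -0.0]
```

View pics/s9.png

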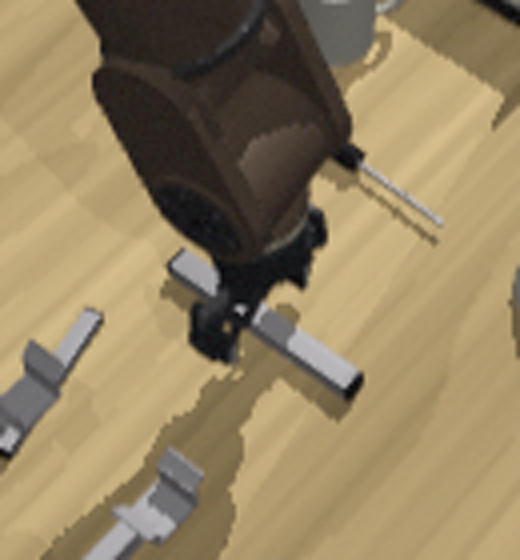

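Request:
send_rows(motion=[[[0.1, 0, 0, 0, 0, 0, 0.3], [0.1, 0, 0, 0, 0, 0, 0.5], [0.1, 0, 0, 0, 0, 0, 0.6], [0.1, 0, 0, 0, 0, 0, 0.7], [0.1, 0, 0, 0, 0, 0, 0.8], [0.1, 0, 0, 0, 0, 0, 1], [0.1, 0, 0, 0, 0, 0, 1], [0.1, 0, 0, 0, 0, 0, 1], [0, 0, 0, 0, 0, 0, 1], [-1, 0, 0, 0, 0, 0, 1]]], squeeze=70)

```text
clock: 17.1
tool_pos: [468.5, 132.9, 14.5]
eef_rot: [-3.086, 1.568, -3.056]
wrist_force: [0.2, -0.1, -3.4]
width: 0.239
```

```bash
cat > r3.py <<'E'
from rail import *
from station import env
s=env.read_state();T0=cur(s);print(s['clock'],s['tool_pos'].round(1),s['wrist_force'].round(1),s['joint_positions'].round(2),s['width']*85)
L=brT(WP,-62.4,-3,260,.06);H=brT(WP,59.2,-2.5,260,.06)
m=(ap(L,[-135,0,-13])[0]+ap(H,[-135,0,-13])[0])/2;m[0]=469
yaw=WP[2]+np.pi/2;print("rail target",m,yaw)
prow(T0,[tdown(469,133,330,.03),tdown(m[0],m[1],330,yaw),tdown(m[0],m[1],m[2]-7+20,yaw),tdown(m[0],m[1],m[2]-7+6,yaw),tdown(m[0],m[1],m[2]-7,yaw)])
E
python3 r3.py
```

```text
17.1 [468.5 132.9  14.5] [ 0.2 -0.1 -3.4] [ 0.14  0.65  2.07  0.    0.42 -1.46] 20.340528281492265
rail target [469.         -93.34445539 238.92825211] 0.022796326794896515
[-31.547, 0.008, -0.021, 0.0, -0.002, 0.0]
[-31.542, -22.617, -0.7, 0.007, -0.002, 0.0]
[-23.735, -22.616, -0.682, 0.007, -0.002, 0.0]
[-22.335, -22.615, -0.678, 0.007, -0.002, 0.0]
[-21.735, -22.615, -0.677, 0.007, -0.002, 0.0]
```

```bash
sed -i 's/;m\[0\]=469//' r3.py; python3 r3.py
```

```text
17.1 [468.5 132.9  14.5] [ 0.2 -0.1 -3.4] [ 0.14  0.65  2.07  0.    0.42 -1.46] 20.340528281492265
rail target [532.98379997 -93.34445539 238.92825211] 0.022796326794896515
[-31.547, 0.008, -0.021, 0.0, -0.002, 0.0]
[-31.557, -22.809, 5.695, 0.007, -0.002, 0.0]
[-23.75, -22.808, 5.714, 0.007, -0.002, 0.0]
[-22.35, -22.807, 5.717, 0.007, -0.002, 0.0]
[-21.75, -22.807, 5.718, 0.007, -0.002, 0.0]
```

Request:
send_rows(motion=[[[-3, 0, 0, 0, 0, 0, 1], [-7, 0, 0, 0, 0, 0, 1], [-11, 0, 0, 0, 0, 0, 1], [-15, 0, 0, 0, 0, 0, 1], [-19, 0, 0, 0, 0, 0, 1], [-23, 0, 0, 0, 0, 0, 1], [-27, 0, 0, 0, 0, 0, 1], [-30, -2, 0.5, 0, 0, 0, 1], [-31.5, -5, 1.5, 0, 0, 0, 1], [-31.5, -8, 2.5, 0, 0, 0, 1]]])

```text
clock: 18.1
tool_pos: [496.7, 53.1, 332.4]
eef_rot: [-0.211, 1.569, -0.179]
wrist_force: [0.9, 0.9, -4.1]
width: 0.239
```

```bash
python3 r3.py
```

```text
18.1 [496.7  53.1 332.4] [ 0.9  0.9 -4.1] [-0.03  0.21  1.71 -0.    1.22 -1.63] 20.312309624364506
rail target [532.98379997 -93.34445539 238.92825211] 0.022796326794896515
[0.232, 8.075, -2.52, 0.001, 0.002, 0.0]
[0.25, -14.747, 3.17, 0.008, 0.002, 0.0]
[8.057, -14.745, 3.157, 0.008, 0.002, 0.0]
[9.457, -14.744, 3.154, 0.008, 0.002, 0.0]
[10.057, -14.744, 3.153, 0.008, 0.002, 0.0]
```

Request:
send_rows(motion=[[[0.2, -3, 0.6, 0, 0, 0, 1], [0.2, -6, 1.2, 0, 0, 0, 1], [0.2, -9, 1.8, 0, 0, 0, 1], [0.2, -12, 2.5, 0, 0, 0, 1], [0.2, -14, 3, 0, 0, 0, 1], [0.2, -14.75, 3.17, 0.008, 0, 0, 1], [2, -14.75, 3.16, 0.008, 0, 0, 1], [3.5, -14.75, 3.16, 0.008, 0, 0, 1], [4, -14.75, 3.16, 0.008, 0, 0, 1], [4, -14.75, 3.16, 0.008, 0, 0, 1]]])

```text
clock: 19.1
tool_pos: [532.5, -92.9, 292.3]
eef_rot: [0.486, 1.57, 0.509]
wrist_force: [0.6, -0.1, -3.4]
width: 0.237
```

```bash
python3 r3.py; python3 - <<'E'
from rail import *
from ov import overlay
from station import env
a=env.camera("scene")[:,:,::-1].copy();b=env.camera("top")[:,:,::-1].copy()
T0=cur(env.read_state())
R=np.eye(4);R[:3,:3]=wallT((0,0,.0228))[:3,:3];R[:3,3]=T0[:3,3]+[0,0,7]
overlay(a,'scene',[R],(130,150,130,150),5,"pics/s10.png",BOX)
overlay(b,'top',[R],(310,120,110,130),4,"pics/t10.png",BOX)
E
```

```text
19.1 [532.5 -92.9 292.3] [ 0.6 -0.1 -3.4] [-0.3   0.31  1.68  0.    1.15 -1.89] 20.187276731015086
rail target [532.98379997 -93.34445539 238.92825211] 0.022796326794896515
[-3.77, 22.731, -5.821, -0.007, 0.0, -0.0]
[-3.772, -0.047, 0.046, 0.001, 0.0, -0.0]
[4.035, -0.049, 0.043, 0.001, 0.0, -0.0]
[5.435, -0.049, 0.042, 0.001, 0.0, -0.0]
[6.035, -0.049, 0.042, 0.001, 0.0, -0.0]
```

View pics/s10.png

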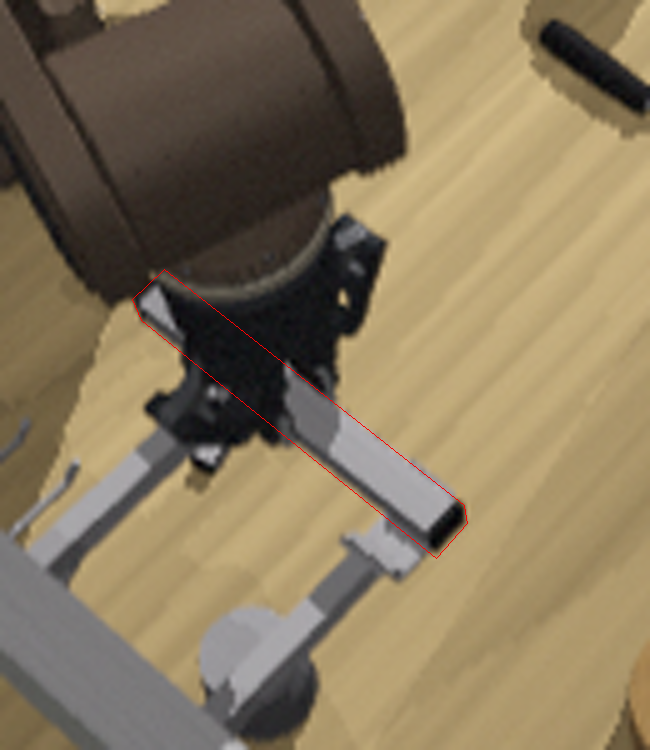

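View pics/t10.png

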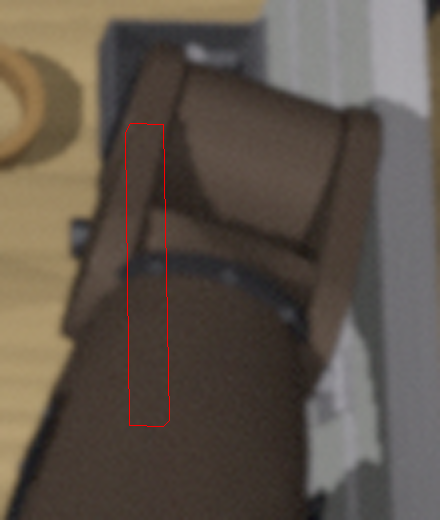

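Request:
send_rows(motion=[[[1, -0.05, 0.04, 0, 0, 0, 1], [2, -0.05, 0.04, 0, 0, 0, 1], [3, -0.05, 0.04, 0, 0, 0, 1], [3.7, -0.05, 0.04, 0, 0, 0, 1], [4.2, -0.05, 0.04, 0, 0, 0, 1], [4.6, -0.05, 0.04, 0, 0, 0, 1], [4.9, -0.05, 0.04, 0, 0, 0, 1], [5.1, -0.05, 0.04, 0, 0, 0, 1], [5.1, -0.05, 0.04, 0, 0, 0, 1], [5.1, -0.05, 0.04, 0, 0, 0, 1]]])

```text
clock: 20.2
tool_pos: [533.7, -93.6, 242.4]
eef_rot: [-0.239, 1.568, -0.215]
wrist_force: [-0.5, 0.6, -2.9]
width: 0.242
```

```bash
python3 r3.py; python3 - <<'E'
from rail import *
from station import env
a=env.camera("scene")[:,:,::-1][200:300,130:260]
cv2.imwrite("pics/s11.png",cv2.resize(a,None,fx=6,fy=6,interpolation=2))
E
```

```text
20.2 [533.7 -93.6 242.4] [-0.5  0.6 -2.9] [-0.3   0.36  1.75  0.    1.03 -1.89] 20.591623539302088
rail target [532.98379997 -93.34445539 238.92825211] 0.022796326794896515
[-8.786, 22.802, -5.907, -0.006, 0.003, 0.001]
[-8.755, 0.023, -0.044, 0.001, 0.003, 0.001]
[-0.948, 0.028, -0.064, 0.001, 0.003, 0.001]
[0.452, 0.029, -0.068, 0.001, 0.003, 0.001]
[1.052, 0.029, -0.069, 0.001, 0.003, 0.001]
```

View pics/s11.png

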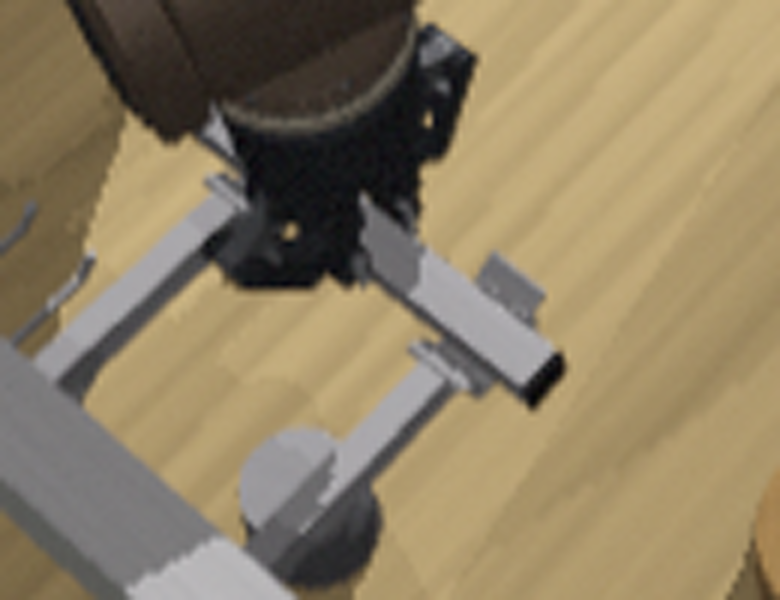

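Request:
send_rows(motion=[[[0.1, 0.03, -0.05, 0, 0, 0, 1], [0.2, 0.03, -0.05, 0, 0, 0, 1], [0.3, 0.03, -0.05, 0, 0, 0, 1], [0.4, 0.03, -0.05, 0, 0, 0, 1], [0.5, 0.03, -0.05, 0, 0, 0, 1], [0.6, 0.03, -0.05, 0, 0, 0, 1], [0.65, 0.03, -0.05, 0, 0, 0, 1], [0.7, 0.03, -0.05, 0, 0, 0, 1], [0.7, 0.03, -0.05, 0, 0, 0, 1], [0.7, 0.03, -0.05, 0, 0, 0, 1]]])

```text
clock: 21.25
tool_pos: [533.2, -93.3, 235.5]
eef_rot: [-0.234, 1.568, -0.21]
wrist_force: [0.4, -0.9, -3.3]
width: 0.241
```

```bash
python3 r3.py; python3 -c "
from station import env
print(env.read_state()['ft_torque'])"
```

```text
21.25 [533.2 -93.3 235.5] [ 0.4 -0.9 -3.3] [-0.3   0.37  1.76  0.    1.01 -1.89] 20.51469307619593
rail target [532.98379997 -93.34445539 238.92825211] 0.022796326794896515
[-9.482, 22.773, -5.86, -0.006, 0.003, 0.001]
[-9.45, -0.006, 0.004, 0.001, 0.003, 0.001]
[-1.643, -0.001, -0.018, 0.001, 0.003, 0.001]
[-0.243, 0.0, -0.022, 0.001, 0.003, 0.001]
[0.357, 0.001, -0.023, 0.001, 0.003, 0.001]
[ 0.0089505  -0.0219048  -0.00334132]
```

Request:
send_rows(motion=[[[0.05, 0, -0.02, 0, 0, 0, 1], [0.1, 0, -0.02, 0, 0, 0, 1], [0.15, 0, -0.02, 0, 0, 0, 1], [0.2, 0, -0.02, 0, 0, 0, 1], [0.25, 0, -0.02, 0, 0, 0, 1], [0.3, 0, -0.02, 0, 0, 0, 1], [0.33, 0, -0.02, 0, 0, 0, 1], [0.35, 0, -0.02, 0, 0, 0, 1], [0.35, 0, -0.02, 0, 0, 0, 1], [0.35, 0, -0.02, 0, 0, 0, 1]]])

```text
clock: 22.25
tool_pos: [533.5, -93.3, 233.7]
eef_rot: [-0.26, 1.565, -0.236]
wrist_force: [-2.5, 2.4, 14.2]
width: 0.236
```

```bash
python3 r3.py; python3 -c "
from station import env
print(env.read_state()['ft_torque'])"
```

```text
22.25 [533.5 -93.3 233.7] [-2.5  2.4 14.2] [-0.3   0.37  1.76  0.    1.   -1.89] 20.076217112511113
rail target [532.98379997 -93.34445539 238.92825211] 0.022796326794896515
[-9.693, 22.767, -5.862, -0.006, 0.005, 0.001]
[-9.628, -0.013, -0.002, 0.001, 0.005, 0.001]
[-1.821, -0.001, -0.045, 0.001, 0.005, 0.001]
[-0.421, 0.001, -0.053, 0.001, 0.005, 0.001]
[0.179, 0.002, -0.056, 0.001, 0.005, 0.001]
[ 0.1848912   0.68795391 -0.00417012]
```

Request:
send_rows(motion=[[[-0.05, 0, 0, 0, 0.01, 0, 1], [-0.05, 0, 0, 0, 0.01, 0, 1], [-0.05, 0, 0, 0, 0.01, 0, 0.78], [-0.05, 0, 0, 0, 0.01, 0, 0.74], [-0.05, 0, 0, 0, 0.01, 0, 0.7], [-0.05, 0, 0, 0, 0.01, 0, 0.65], [-0.05, 0, 0, 0, 0.01, 0, 0.6], [-0.05, 0, 0, 0, 0.01, 0, 0.5], [-0.05, 0, 0, 0, 0.01, 0, 0.5], [-0.05, 0, 0, 0, 0.01, 0, 0.5]]], squeeze=20)

```text
clock: 23.25
tool_pos: [533.5, -93.4, 234.3]
eef_rot: [-2.832, 1.566, -2.809]
wrist_force: [-0.3, 0.4, -0.0]
width: 0.505
```

```bash
python3 r3.py; python3 - <<'E'
from rail import *
from station import env
a=env.camera("scene")[:,:,::-1][200:300,130:260]
cv2.imwrite("pics/s12.png",cv2.resize(a,None,fx=6,fy=6,interpolation=2))
E
```

```text
23.25 [533.5 -93.4 234.3] [-0.3  0.4 -0. ] [-0.29  0.37  1.76 -0.    1.02 -1.89] 42.9657020817313
rail target [532.98379997 -93.34445539 238.92825211] 0.022796326794896515
[-9.581, 22.769, -5.958, -0.006, -0.004, 0.001]
[-9.574, -0.011, -0.097, 0.001, -0.004, 0.001]
[-1.767, 0.0, -0.062, 0.001, -0.004, 0.001]
[-0.367, 0.002, -0.056, 0.001, -0.004, 0.001]
[0.233, 0.003, -0.053, 0.001, -0.004, 0.001]
```

View pics/s12.png

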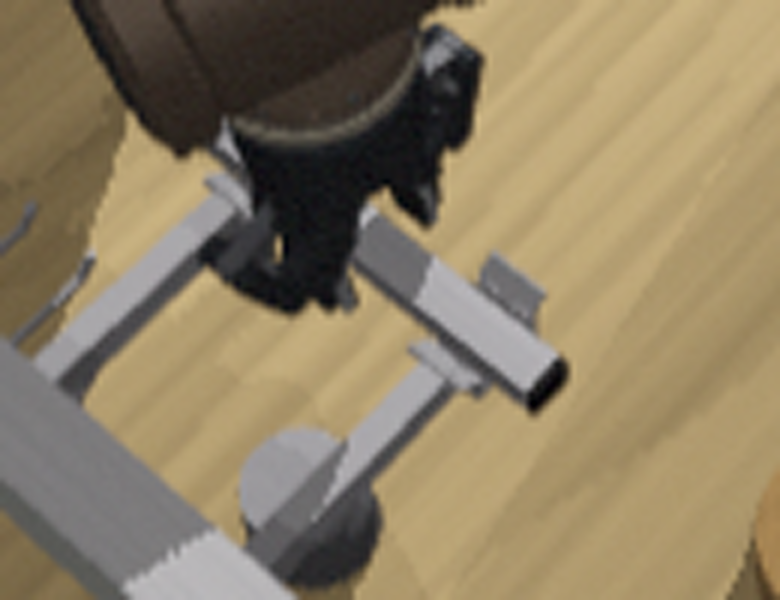

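Released. Now I'll retreat straight up, then away from the wall.

Request:
send_rows(motion=[[[-1, 0, 0, 0, 0, 0, 0.5], [-2, 0, 0, 0, 0, 0, 0.5], [-4, 0, 0, 0, 0, 0, 0.5], [-6, 0, 0, 0, 0, 0, 0.5], [-9, 0, 0, 0, 0, 0, 0.5], [-12, 1, 0, 0, 0, 0, 0.5], [-14, 5, -1, 0, 0, 0, 0.5], [-14, 10, -3, 0, 0, 0, 0.5], [-14, 15, -5, 0, 0, 0, 0.5], [-14, 20, -6, 0, 0, 0, 0.5]]])

```text
clock: 24.3
tool_pos: [470.1, 98.3, 375.7]
eef_rot: [-2.681, 1.568, -2.658]
wrist_force: [1.5, 0.3, -0.4]
width: 0.5
```

Request:
send_rows(motion=[[[0, 5, 0, 0, 0, 0, 0.5], [0, 10, 0, 0, 0, 0, 0.5], [0, 15, 0, 0, 0, 0, 0.5], [0, 20, 0, 0, 0, 0, 0.5], [0, 20, 0, 0, 0, 0, 0.5], [0, 20, 0, 0, 0, 0, 0.5], [0, 20, 0, 0, 0, 0, 0.5], [0, 20, 0, 0, 0, 0, 0.5], [0, 20, 0, 0, 0, 0, 0.5], [0, 20, 0, 0, 0, 0, 0.5]]])

```text
clock: 25.3
tool_pos: [465.7, 297.5, 375.7]
eef_rot: [-2.669, 1.568, -2.647]
wrist_force: [0.4, 1.0, 0.7]
width: 0.497
```

```bash
python3 - <<'E'
from rail import *
from ov import overlay
from station import env
a=env.camera("scene")[:,:,::-1].copy();b=env.camera("top")[:,:,::-1].copy()
cv2.imwrite("pics/sf.png",a);cv2.imwrite("pics/tf.png",b)
cv2.imwrite("pics/s13.png",cv2.resize(a[200:300,130:260],None,fx=6,fy=6,interpolation=2))
cv2.imwrite("pics/t13.png",cv2.resize(b[110:250,310:420],None,fx=4,fy=4,interpolation=2))
s=env.read_state();print(s['clock'],s['wrist_force'],s['tool_pos'])
E
```

```text
25.4 [-0.13252164  0.08566578 -0.90464109] [465.64863617 297.86771714 375.52507839]
```

View pics/s13.png

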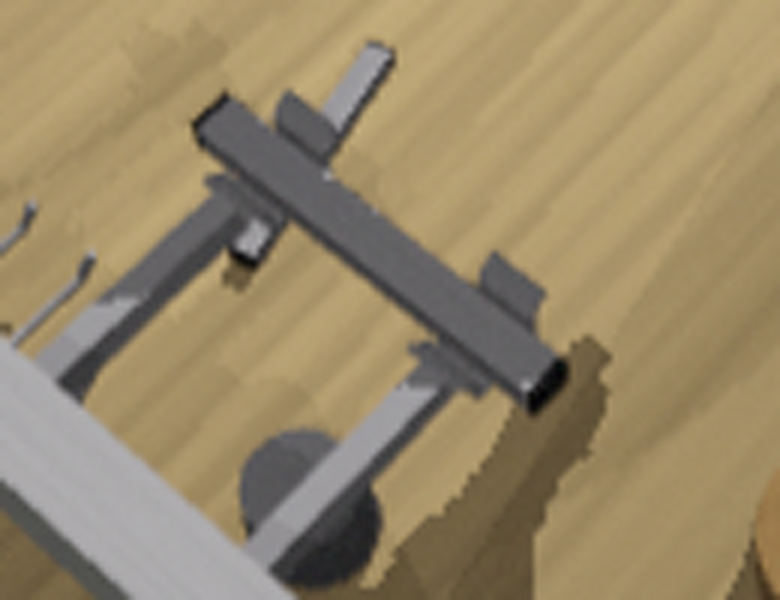

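View pics/t13.png

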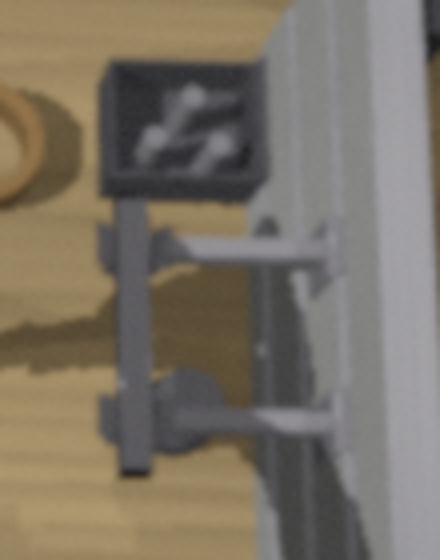

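```bash
python3 - <<'E'
from rail import *
from ov import overlay
L=brT(WP,-62.4,-3,260,.06);H=brT(WP,59.2,-2.5,260,.06)
m=(ap(L,[-135,0,-13])[0]+ap(H,[-135,0,-13])[0])/2
R=np.eye(4);R[:3,:3]=L[:3,:3]@np.array([[0,1,0],[1,0,0],[0,0,-1.]]);R[:3,3]=m
print(m)
import ov
P=[ap(R,BOX[0])]+[ap(L,p) for p in PARTS]+[ap(H,p) for p in PARTS]
overlay("pics/sf.png",'scene',[np.eye(4)],(130,200,130,100),6,"pics/s14.png",P)
overlay("pics/tf.png",'top',[np.eye(4)],(310,130,110,120),5,"pics/t14.png",P)
E
```

```text
[532.98379997 -93.34445539 238.92825211]
```

View pics/s14.png

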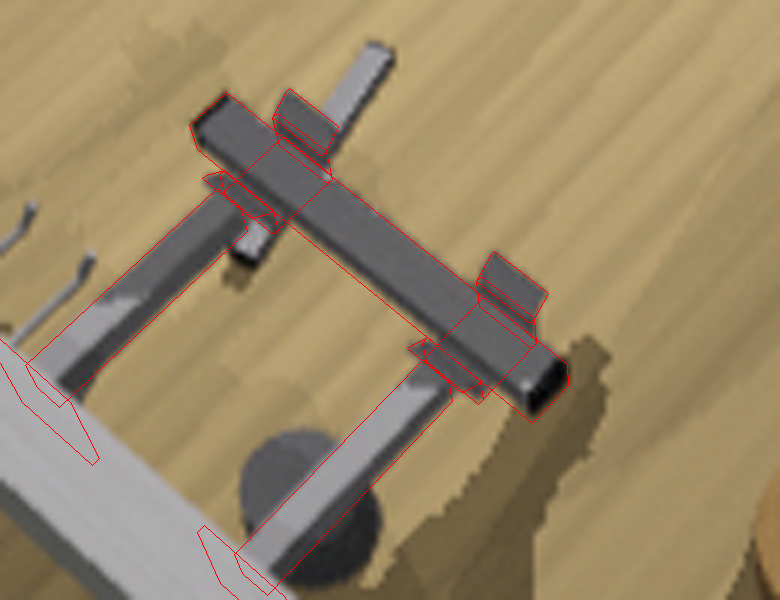

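View pics/t14.png

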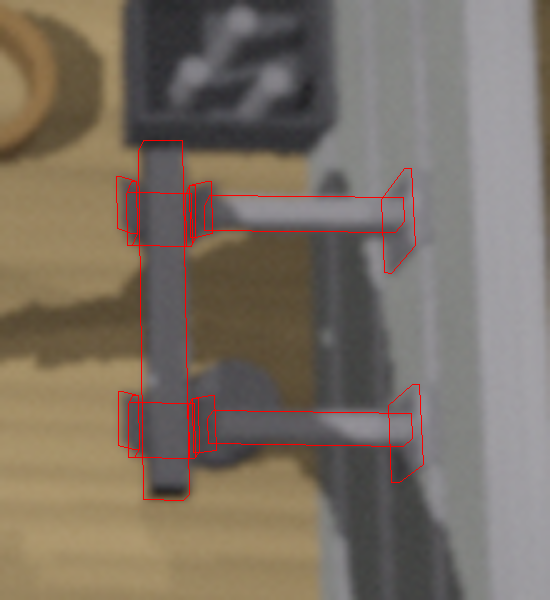

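View pics/sf.png

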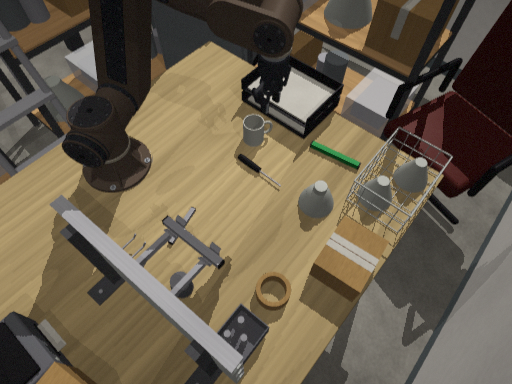

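```bash
python3 -c "
from station import env
print(env.read_state()['qd'].round(4)); print(env.sign_off())"
```

```text
[ 0.0052  0.0015 -0.0016  0.0004  0.0005  0.0007]
the job is handed in; nothing more can be done
None
```

The lower bracket now hangs in the top groove, straight above its old place, and the larger grey rail lies in both saddles. I handed the job in at about 25 s of the 61 s allowed; no verdict was reported.

**Bracket:** I gripped it by the arm, unhooked it nose-up, raised it 100 mm and swung it down in the top groove. The wrist force stayed at or below about 8 N from gripping it to letting go.

**Rail:** I lowered it until it touched at about 14 N upward, with the moved bracket's saddle touching first. Then I eased off and opened the gripper.

**Last checks:**
- In the scene view, the drawn models of both brackets line up with the picture to about 1 pixel. So does the rail's upper outline, with both ends overhanging.
- In both views, the rail's drawn outline was slightly larger than what shows. It was the same on the bench, so I did not take it as a seating error.
- The two cameras put the wall about 3 mm apart. I used the average, and robot contact agreed with it.
- The upper bracket and the other bench things look unmoved by eye; I did not measure this.
- The robot was clear of everything and still when I handed in.

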